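# Unload the full bobbins from the wire winder and put it back on standby

### The arm

A 6-joint arm with a two-finger parallel gripper is mounted at the origin on the work surface. World frame = base frame: x ahead of the robot, y to its left, z up, the work surface at z = 0. Lengths are in m, angles in rad, forces in N, time in s.
With the tool pointing down it reaches from about 0.3 to 0.825 m from the base axis. Payload 5.4 kg.
Tool frame: the origin (TCP) lies between the finger pads; the fingertips stand 17 mm ahead of it and the grasp point (between the pads) lies 2 mm behind it; z points along the fingers, y is the line along which they close (so a half turn about z gives the same grasp; the last joint's range is limited). The gripper opens to 92 mm and grips with 3 to 60 N. Pads are 20 mm wide; open, the fingers measure 128 mm over their backs; the gripper's body (75 mm by 189 mm) begins 69 mm behind the grasp point.
Start: joints at [1.099, 0.158, 1.597, -0, 1.386, -0.21], TCP at [0.149, 0.555, 0.232] pointing down, gripper open.
Joint ranges: [-2.91, 2.91], [-0.94, 2.29], [0.18, 2.7], [-1.29, 4.43], [0.17, 2.64], [-3, 3]. Speed limits (rad/s): [2.57, 2.57, 3.14, 3.14, 3.14, 3.14].

### API

Orientations are given as a unit quaternion [w, x, y, z].
In Python, from station import status, optics, workorder gives the robot as it stands.
- The arm moves only by the tool play_rows, never from a script. Its argument "series" is a list of rows, each an object of numbers: "dx", "dy", "dz": the shift along the tool's x, y, z in m; "ax", "ay", "az": the turn, a rotation vector about the tool's x, y, z in degrees. A call has 1 to 10 rows; each row is the pose to reach, as a shift and turn from the pose commanded when the call began, along the tool's axes at that moment; what a row does not reach only later rows make up. A row lasts 1/8 s, in which the tool goes at most 62.5 mm and 10.7 degrees, less where a joint would pass 70% of its speed; a pose out of reach is approached as far as the arm can. A call with a gripper value outside its range is refused whole. "gripper" is the finger opening in m, from 0 to 0.0919, set as the call begins (left out, the last holds). The fingers move at their own pace and stop on an object; "force" is the grip in N (left out, the last holds). Time passes only in rows, so rows that repeat a pose let the fingers close. It gives the time, the measured TCP pose, the force, the opening and the grip force at its end, in the units of the state.
- status.sense(): the state, without advancing time (a new reading comes with each control period).
- optics.snapshot(name): name is "scene" or "top" or "wrist"; returns a dict with "pixels" (400x640x3 uint8, red, green, blue), "depth" (400x640 float32, m along the optical axis (not along the pixel's ray), 0 where there is no reading), "vfov" (degrees; the focal length in pixels is half the picture's height over the tangent of half this angle, whatever the lens; pixels are square), "cx", "cy" (the principal point, pixels), "dist_coeffs" ([k1, k2, p1, p2, k3] as OpenCV has them; the pictures are not rectified), "xyz" and "attitude" of the camera in the world. Camera axes: x right, y up, looking along -z (the intrinsics and any distortion apply to the point x, -y, -z); pixel columns grow to the right and rows downward; lengths in m; the calibration is good to about 2 mm. A picture is of the moment at which its call begins.
- workorder.hand_in(): hands the job in; it is judged then, once.
The state is a dict: "time_s": time; "joint_pos": joint angles; "dq": joint speeds; "effort": joint torques, N m; "eef_pos": TCP position; "eef_rot": TCP orientation; "ft_force": force on the tool from outside, world axes, zero at the start; "wrist_torque": the same for the moment, N m; "finger_gap": finger opening in m; "finger_force": force on a finger pad.
Only numpy, scipy, OpenCV 4.12 (cv2) and the standard library are available. Lean on these libraries where they do the work, as an engineer would, in place of code of your own. Each camera call takes 0.05 s, during which the arm holds its last target. There are 200 camera calls.

### The job

The bench winder has counted out its batch: switch off every spindle toggle that is still on, and only then turn the main isolator off. With the winder dead, slide each full bobbin up off its spindle and stand it flat on the floor of the cardboard tray, none on top of another. Once all are in the tray turn the isolator back on, leaving the toggles off and the flask, screwdriver and carton where they are.

Things in the scene. Friction and masses are not known exactly. Their poses are not given: they have to be found in the camera images.
- winder: fixed bench winder: grey housing 200 (x) x 480 (y) mm, flat top 80 mm above the bench. Origin on the bench, 80 mm behind its front face, 215 mm from its left end; x points to its rear, y to its left. In this frame: toggles 1-5 at x -45, spindles 1-5 at x +30 mm, both at y +175, +95, +15, -65, -145; isolator at x 0, y -225; at x +105 a wire-guide rail reaching 38 mm above the top
- isolator (a joint): main isolator's rotary handle (upright axis), rad, positive clockwise from above: +0.785 = on (grip bar front to back, along the winder's x), -0.785 = off (bar across, along its y), so off is a quarter turn anticlockwise. Sprung over-centre: snaps to the nearer end from the middle (0); about 0.11 N m to turn
- isolator_grip (a point): on the isolator's axis, in its grip bar, 36 mm above the winder's top face. The black plastic bar is 52 mm long, 14 mm thick, and stands 14 to 46 mm above the top face, on a 52 mm disc whose top is 14 mm above that face. The point's x axis lies along the bar
- tray: open cardboard tray, 220 mm (x) by 210 mm (y) outside, 45 mm high, walls and floor 5 mm thick, 0.7 kg, loose on the bench right of the winder; origin under its centre
- flask: steel drinking flask, 66 mm across, 200 mm tall, standing on the bench left of the winder; origin under its centre. Bystander
- screwdriver: screwdriver lying on the bench left of the winder; origin on the bench under it. Bystander
- carton: closed carton, 90 x 150 x 70 mm, on the bench behind the tray; origin under its centre. Bystander
- sw1 (a joint): bat toggle switch of the first (leftmost) spindle, in front of that spindle, rad: +0.42 = on (lever leans to the front, towards the robot), -0.42 = off (leans to the rear, towards its spindle). Over-centre spring: it snaps to the nearer end from the middle; about 2 N at the tip pushes it over
- sw1_tip (a point): tip of toggle 1's round steel lever, 38.5 mm from its pivot in the winder's top face; lever 7 mm thick at the foot, 11 mm near the tip
- sw2 (a joint): bat toggle switch of the second spindle, in front of that spindle, rad: +0.42 = on (lever leans to the front, towards the robot), -0.42 = off (leans to the rear, towards its spindle). Over-centre spring: it snaps to the nearer end from the middle; about 2 N at the tip pushes it over
- sw2_tip (a point): tip of toggle 2's round steel lever, 38.5 mm from its pivot in the winder's top face; lever 7 mm thick at the foot, 11 mm near the tip
- sw3 (a joint): bat toggle switch of the third spindle, in front of that spindle, rad: +0.42 = on (lever leans to the front, towards the robot), -0.42 = off (leans to the rear, towards its spindle). Over-centre spring: it snaps to the nearer end from the middle; about 2 N at the tip pushes it over
- sw3_tip (a point): tip of toggle 3's round steel lever, 38.5 mm from its pivot in the winder's top face; lever 7 mm thick at the foot, 11 mm near the tip
- sw4 (a joint): bat toggle switch of the fourth spindle, in front of that spindle, rad: +0.42 = on (lever leans to the front, towards the robot), -0.42 = off (leans to the rear, towards its spindle). Over-centre spring: it snaps to the nearer end from the middle; about 2 N at the tip pushes it over
- sw4_tip (a point): tip of toggle 4's round steel lever, 38.5 mm from its pivot in the winder's top face; lever 7 mm thick at the foot, 11 mm near the tip
- sw5 (a joint): bat toggle switch of the fifth (rightmost) spindle, in front of that spindle, rad: +0.42 = on (lever leans to the front, towards the robot), -0.42 = off (leans to the rear, towards its spindle). Over-centre spring: it snaps to the nearer end from the middle; about 2 N at the tip pushes it over
- sw5_tip (a point): tip of toggle 5's round steel lever, 38.5 mm from its pivot in the winder's top face; lever 7 mm thick at the foot, 11 mm near the tip
- bobbin1: full bobbin: copper wire, white flanges, 56 mm across, 38 mm tall, 20 mm bore, 0.2 to 0.36 kg; starts on spindle 1, an upright 14 mm steel pin whose top is 132 mm above the bench, on a drive plate 86 mm above the bench. None at the start: that spindle is empty. Origin: its middle, 19 mm above its underside; z along its axis
- bobbin2: full bobbin: copper wire, white flanges, 56 mm across, 38 mm tall, 20 mm bore, 0.2 to 0.36 kg; starts on spindle 2, an upright 14 mm steel pin whose top is 132 mm above the bench, on a drive plate 86 mm above the bench. None at the start: that spindle is empty. Origin: its middle, 19 mm above its underside; z along its axis
- bobbin3: full bobbin: copper wire, white flanges, 56 mm across, 38 mm tall, 20 mm bore, 0.2 to 0.36 kg; starts on spindle 3, an upright 14 mm steel pin whose top is 132 mm above the bench, on a drive plate 86 mm above the bench. None at the start: that spindle is empty. Origin: its middle, 19 mm above its underside; z along its axis
- bobbin4: full bobbin: copper wire, white flanges, 56 mm across, 38 mm tall, 20 mm bore, 0.2 to 0.36 kg; starts on spindle 4, an upright 14 mm steel pin whose top is 132 mm above the bench, on a drive plate 86 mm above the bench. None at the start: that spindle is empty. Origin: its middle, 19 mm above its underside; z along its axis
- bobbin5: full bobbin: copper wire, white flanges, 56 mm across, 38 mm tall, 20 mm bore, 0.2 to 0.36 kg; starts on spindle 5, an upright 14 mm steel pin whose top is 132 mm above the bench, on a drive plate 86 mm above the bench. None at the start: that spindle is empty. Origin: its middle, 19 mm above its underside; z along its axis
Mind the look-alikes: they are no part of the job. What is shaped like the bobbin1 but yellow is not meant.

How it is judged:
On the way, in this order (a step that is already met when the one before it is completed fails the run):
1. all five spindle toggles are off while the isolator is still on (value of joint each of sw1, sw2, sw3, sw4, sw5 below -0.25 rad), for 0.2 s.
2. the main isolator is turned off (value of joint isolator below -0.6 rad), for 0.2 s.
3. every bobbin stands on the floor of the tray (x of bobbin1 in the frame of tray between -0.081 and 0.081 m and y of bobbin1 in the frame of tray between -0.076 and 0.076 m and z of bobbin1 in the frame of tray between 0.012 and 0.032 m and angle between the z axis of each of bobbin1, bobbin2, bobbin3, bobbin4, bobbin5 and the z axis of tray, either way round below 0.25 rad and linear speed of each of bobbin1, bobbin2, bobbin3, bobbin4, bobbin5 below 0.03 m/s and x of bobbin2 in the frame of tray between -0.081 and 0.081 m and y of bobbin2 in the frame of tray between -0.076 and 0.076 m and z of bobbin2 in the frame of tray between 0.012 and 0.032 m and x of bobbin3 in the frame of tray between -0.081 and 0.081 m and y of bobbin3 in the frame of tray between -0.076 and 0.076 m and z of bobbin3 in the frame of tray between 0.012 and 0.032 m and x of bobbin4 in the frame of tray between -0.081 and 0.081 m and y of bobbin4 in the frame of tray between -0.076 and 0.076 m and z of bobbin4 in the frame of tray between 0.012 and 0.032 m and x of bobbin5 in the frame of tray between -0.081 and 0.081 m and y of bobbin5 in the frame of tray between -0.076 and 0.076 m and z of bobbin5 in the frame of tray between 0.012 and 0.032 m), for 0.2 s.
4. the main isolator is turned on again (value of joint isolator above 0.6 rad), for 0.2 s.
At the end, for the whole second after the job is handed in: All toggles off (below -0.25 rad), isolator on (above 0.6 rad); every bobbin present upright (either end up, within 0.25 rad) and still on the tray's floor, its middle 24 mm or more inside the tray's inner walls and 12 to 32 mm above the tray's underside; the tray stands on the bench (all of step 1 and all of step 3 and value of joint isolator above 0.6 rad and angle between tray's own z axis and vertical below 0.1 rad and height (world z) of tray below 0.015 m); the robot touches nothing.
It fails at once if a bobbin on the winder is lifted by more than 25 mm while the main isolator is on (value of joint isolator above 0 rad and ((height (world z) of bobbin1 above 0.13 m and y of bobbin1 in the frame of winder above -0.2 m) or (height (world z) of bobbin2 above 0.13 m and y of bobbin2 in the frame of winder above -0.2 m) or (height (world z) of bobbin3 above 0.13 m and y of bobbin3 in the frame of winder above -0.2 m) or (height (world z) of bobbin4 above 0.13 m and y of bobbin4 in the frame of winder above -0.2 m) or (height (world z) of bobbin5 above 0.13 m and y of bobbin5 in the frame of winder above -0.2 m))).
It fails at once if the flask, screwdriver or carton is moved by more than 30 mm (distance of any of flask, screwdriver, carton from where it was at the start of the episode above 0.03 m).
Of bobbin1, bobbin2, bobbin3, bobbin4, bobbin5 only 3 to 5 are there at a start; the rules pass over those that are not, and their reading is None.
At some moment in a run one of tray may be knocked a few centimetres aside while the robot is not near it.
Once in a run the grip may slacken for a moment while it holds something.
It also fails if it takes over 210 s, if anything falls off the work surface, if the arm or the gripper's body presses on something with over 40 N, if the wrist force passes 120 N, or if a joint passes its speed limit or range.

## Working session

There is one attempt and no reset: what is moved stays moved. The work goes in short steps, Python scripts to look and compute and a tool call to move; the robot and the scene stay as the last step left them, time stands still between calls to the robot, and variables do not carry over. Pictures are saved under pics/ and viewed, at most 14 in all, crops included, and the job is handed in when it is done.

Besides the shell and the picture viewer there is one more tool, called after ">>>" as name(argument=value, ...), one argument or row to a line, values as JSON. play_rows: Moves the arm, as the interface text tells. Its arguments: {"type":"object","properties":{"series":{"type":"array","items":{"type":"object","properties":{"dx":{"type":"number"},"dy":{"type":"number"},"dz":{"type":"number"},"ax":{"type":"number"},"ay":{"type":"number"},"az":{"type":"number"}}}},"gripper":{"type":"number"},"force":{"type":"number"}},"required":["series"]}

```bash
ls; mkdir -p pics
cat > h.py <<'E'
import numpy as np, cv2, pickle
from scipy.spatial.transform import Rotation as R
def quat(q): return R.from_quat([q[1],q[2],q[3],q[0]])
def K(s):
    h=s['pixels'].shape[0]; f=h/2/np.tan(np.radians(s['vfov'])/2)
    return np.array([[f,0,s['cx']],[0,f,s['cy']],[0,0,1.]])
def rays(s,uv):
    p=cv2.undistortPoints(np.array(uv,float).reshape(-1,1,2),K(s),np.array(s['dist_coeffs'],float)).reshape(-1,2)
    d=np.c_[p[:,0],-p[:,1],-np.ones(len(p))]
    return quat(s['attitude']).apply(d)
def plane(s,uv,z):
    d=rays(s,uv); o=np.array(s['xyz']); return o+d*((z-o[2])/d[:,2])[:,None]
def dpts(s,uv):
    uv=np.array(uv,int).reshape(-1,2); z=s['depth'][uv[:,1],uv[:,0]]
    return np.array(s['xyz'])+rays(s,uv)*z[:,None]
def cloud(s):
    v,u=np.mgrid[:400,:640]; return dpts(s,np.c_[u.ravel(),v.ravel()]).reshape(400,640,3)
def proj(s,P):
    c=quat(s['attitude']).inv().apply(np.atleast_2d(P)-np.array(s['xyz']))
    return cv2.projectPoints(c*[1,-1,-1],np.zeros(3),np.zeros(3),K(s),np.array(s['dist_coeffs'],float))[0].reshape(-1,2)
def tri(s1,uv1,s2,uv2):
    d1=rays(s1,[uv1])[0];d2=rays(s2,[uv2])[0];o1=np.array(s1['xyz']);o2=np.array(s2['xyz'])
    t=np.linalg.lstsq(np.c_[d1,-d2],o2-o1,rcond=None)[0]
    a=o1+t[0]*d1;b=o2+t[1]*d2
    return (a+b)/2,np.linalg.norm(a-b)
def snap(n,tag):
    from station import optics
    s=optics.snapshot(n); cv2.imwrite(f'pics/{tag}.png',s['pixels'][:,:,::-1]); pickle.dump(s,open(f'{tag}.pkl','wb')); return s
def load(t): return pickle.load(open(t+'.pkl','rb'))
E
python3 - <<'E'
from h import *
from station import status
print(status.sense())
for n in ['top','scene']:
    s=snap(n,n+'0'); print(n,s['xyz'],s['attitude'],s['vfov'],s['cx'],s['cy'],s['dist_coeffs'],(s['depth']>0).mean())
a=[cv2.imread(f'pics/{n}0.png') for n in ['top','scene']]
E
```

```text
pics
{'time_s': 0.0, 'joint_pos': array([ 1.09891860e+00,  1.59074966e-01,  1.59823401e+00, -5.43152762e-07,
        1.38616874e+00, -2.10137385e-01]), 'dq': array([-0.00010766,  0.00067425,  0.00021982, -0.00041279, -0.00031602,
        0.00129391]), 'effort': array([ 3.70431717e-04, -3.85574448e+01, -3.22105765e+01,  7.01741036e-02,
        3.79085925e-02, -1.34800948e-04]), 'eef_pos': array([0.14855445, 0.55486609, 0.23060343]), 'eef_rot': array([-3.14965024e-04,  1.30496812e-01,  9.91448281e-01, -8.88346256e-04]), 'ft_force': array([-0.67890963, -1.26002941,  0.49832503]), 'wrist_torque': array([ 0.00123028, -0.04064286,  0.04275687]), 'finger_force': 0.0, 'finger_gap': 0.09169027784056098}
top [0.36675156 0.13701224 1.62696516] [ 0.70615535  0.04304202 -0.0494869  -0.7050128 ] 43.818631518695035 319.53423710136394 202.00104664063733 [-0.11426512  0.          0.          0.          0.        ] 0.9960546875
scene [1.41656518 0.05698168 0.82365714] [0.67490114 0.31152247 0.28300049 0.60611296] 57.906218921630696 320.75625677724804 192.68005295033265 [-0.00063303  0.          0.          0.          0.        ] 0.9960546875
```

View pics/top0.png

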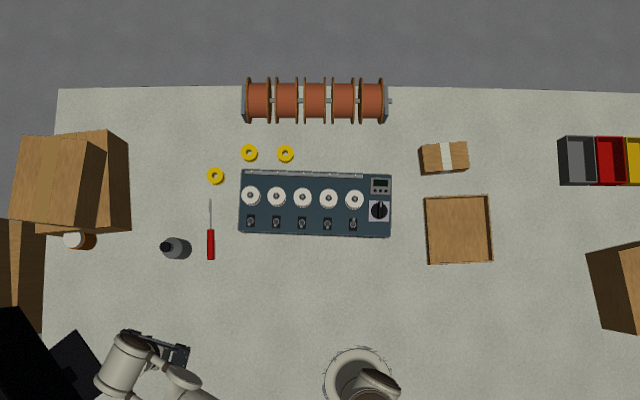

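View pics/scene0.png

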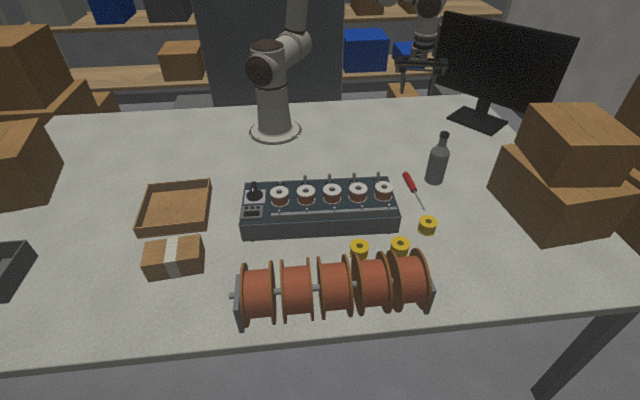

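The top view shows the winder (240–390, 170–237) with five full bobbins (250–355, ~197). The isolator is at (379, 209), the tray at (458, 229), the carton at (444, 157), the flask at (176, 248) and the screwdriver at (211, 235). The yellow look-alikes are behind. The scene view confirms this.

```bash
cat > m.py <<'E'
from h import *
def white(s,roi):
    u0,v0,u1,v1=roi; hsv=cv2.cvtColor(s['pixels'],cv2.COLOR_RGB2HSV); m=np.zeros((400,640),np.uint8)
    m[v0:v1,u0:u1]=((hsv[...,2]>165)&(hsv[...,1]<50))[v0:v1,u0:u1]*255
    m=cv2.morphologyEx(m,cv2.MORPH_OPEN,np.ones((3,3)))
    c=[x for x in cv2.findContours(m,cv2.RETR_EXTERNAL,cv2.CHAIN_APPROX_NONE)[0] if cv2.contourArea(x)>60]
    return sorted([tuple(cv2.minEnclosingCircle(x)[0])+(cv2.contourArea(x),)+cv2.boundingRect(x) for x in c])
if __name__=='__main__':
    t=load('top0');s=load('scene0')
    w=white(t,(238,170,370,215)); print(np.round(w,1))
    w2=white(s,(262,175,400,215)); print(np.round(w2,1))
    C=cloud(t)
    P=plane(t,[x[:2] for x in w],0.124); print(P.round(4))
    for a in [(250,196),(258,196),(250,188),(300,228),(458,229),(300,207)]: print(a,dpts(t,[a]).round(4))
    if len(w)==5:
        d=P[0,:2]-P[-1,:2]; yaw=np.arctan2(-d[0],d[1]); print('yaw',yaw,np.linalg.norm(d))
        for a,b in zip(w,w2[::-1]): print(tri(t,a[:2],s,(b[0],b[1])))
    # tray: points at ~0.045 near
    Z=C[...,2]; print(Z[5:].max())
    reg=np.zeros_like(Z,bool); reg[180:280,410:510]=1
    m=reg&(Z>0.035)&(Z<0.055)
    q=C[m][:,:2].astype(np.float32); r=cv2.minAreaRect(q); print('tray',r,np.median(Z[215:240,445:470]))
    reg[:]=0; reg[130:180,405:480]=1; m=reg&(Z>.06)&(Z<.08); print('carton',cv2.minAreaRect(C[m][:,:2].astype(np.float32)))
    reg[:]=0; reg[160:245,230:400]=1; m=reg&(Z>.072)&(Z<.088); print('winder',cv2.minAreaRect(C[m][:,:2].astype(np.float32)))
    big=cv2.resize(t['pixels'][160:245,232:398],None,fx=4.8,fy=4.8,interpolation=cv2.INTER_CUBIC); cv2.imwrite('pics/crop0.png',big[:,:,::-1])
E
python3 m.py
```

```text
[[249.8 194.5 201.  242.  187.   17.   16. ]
 [275.8 195.8 204.5 268.  188.   17.   16. ]
 [302.  197.  206.5 294.  189.   17.   16. ]
 [328.1 197.8 204.5 320.  190.   17.   16. ]
 [354.2 198.7 202.5 346.  191.   17.   16. ]]
[[331.9 189.   68.5 324.  185.   17.   10. ]
 [384.  186.   73.5 376.  182.   17.   10. ]]
[[0.5874 0.3366 0.124 ]
 [0.5836 0.257  0.124 ]
 [0.58   0.1769 0.124 ]
 [0.5778 0.0974 0.124 ]
 [0.5752 0.0175 0.124 ]]
(250, 196) [[0.582  0.3352 0.1294]]
(258, 196) [[0.5822 0.3109 0.1283]]
(250, 188) [[0.6077 0.3366 0.1228]]
(300, 228) [[0.489  0.1839 0.0757]]
(458, 229) [[ 0.4915 -0.3358  0.004 ]]
(300, 207) [[0.5537 0.184  0.087 ]]
yaw -0.03826485064379254 0.31934570749189023
(array([0.58685439, 0.33582119, 0.12694935]), np.float64(0.0007874693445118635))
(array([0.58014332, 0.21663409, 0.12541051]), np.float64(0.08040687594153252))
1.6269651576605424
tray ((0.488669216632843, -0.32887202501296997), (0.21924526989459991, 0.21748283505439758), 2.0539467334747314) 0.004406449813931346
carton ((0.7227236032485962, -0.28320878744125366), (0.09258905053138733, 0.1542310118675232), 6.123169422149658)
winder ((0.5699379444122314, 0.13762110471725464), (0.481627494096756, 0.19812209904193878), 87.93284606933594)
```

View pics/crop0.png

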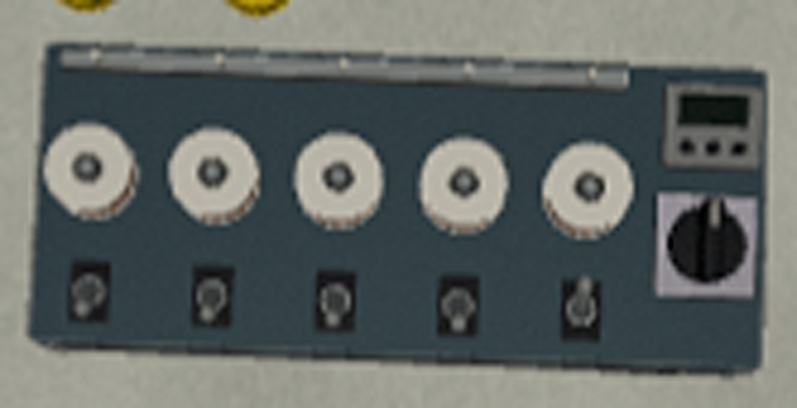

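Toggles 1–4 lean to the front (crop 88/212/335/458, ~297), so they are on. Toggle 5 (582, 300) leans to the rear, so it is off. The isolator bar (712, 230) runs front to back, which is on.

```bash
cat > plan.py <<'E'
from h import *
from station import status
WYAW=-0.0383; ctr=np.array([.5808,.1771])  # mean of the five spindle centres
Rw=np.array([[np.cos(WYAW),-np.sin(WYAW)],[np.sin(WYAW),np.cos(WYAW)]])
W0=ctr-Rw@[.030,.015]
def w(x,y): return W0+Rw@np.array([x,y])
def go(*wps):
    """waypoints (x,y,z,tool-y heading deg, mod 180) -> dx dy dz az from the current pose"""
    st=status.sense(); r=quat(st['eef_rot']); p=np.array(st['eef_pos'])
    ty=r.apply([0,1,0]); h0=np.degrees(np.arctan2(ty[1],ty[0])); tz=r.apply([0,0,1])
    print('t',round(st['time_s'],2),'pos',p.round(4),'heading',round(h0,2),'tilt',np.round(tz[:2],4),'q6',round(st['joint_pos'][5],2),'q1',round(st['joint_pos'][0],2),'gap',round(st['finger_gap'],4))
    for x,y,z,h in wps:
        d=r.inv().apply(np.array([x,y,z])-p); a=-((h-h0+90)%180-90)
        print('dx %.4f dy %.4f dz %.4f az %.1f'%(*d,a))
WY=np.degrees(WYAW)+90
E
python3 - <<'E'
from plan import *
print(W0,[w(-.045,y).round(4) for y in(.175,-.145)],w(0,-.225))
a=w(-.088,.135);b=w(-.052,.135);c=w(-.088,-.025);d=w(-.052,-.025);i=w(0,-.225)
go((*a,.23,WY),(*a,.12,WY),(*b,.12,WY),(*c,.12,WY),(*d,.12,WY),(*i,.2,WY))
E
```

```text
[0.55024764 0.16325972] [array([0.512 , 0.3399]), array([0.4997, 0.0201])] [ 0.54163225 -0.06157528]
t 0.1 pos [0.1486 0.5549 0.2307] heading 75.0 tilt [-0.0008 -0.0015] q6 -0.21 q1 1.1 gap 0.092
dx -0.3736 dy -0.1622 dz 0.0009 az -12.8
dx -0.3736 dy -0.1620 dz 0.1109 az -12.8
dx -0.4088 dy -0.1541 dz 0.1108 az -12.8
dx -0.4091 dy -0.3181 dz 0.1111 az -12.8
dx -0.4442 dy -0.3101 dz 0.1111 az -12.8
dx -0.5392 dy -0.4937 dz 0.0313 az -12.8
```

>>> play_rows(
  series=[
    {"dx": -0.374,"dy": -0.162,"dz": 0,"az": -12.8},
    {"dx": -0.374,"dy": -0.162,"dz": 0,"az": -12.8},
    {"dx": -0.374,"dy": -0.162,"dz": 0,"az": -12.8},
    {"dx": -0.374,"dy": -0.162,"dz": 0,"az": -12.8},
    {"dx": -0.374,"dy": -0.162,"dz": 0,"az": -12.8},
    {"dx": -0.374,"dy": -0.162,"dz": 0,"az": -12.8},
    {"dx": -0.374,"dy": -0.162,"dz": 0,"az": -12.8},
    {"dx": -0.374,"dy": -0.162,"dz": 0,"az": -12.8},
    {"dx": -0.374,"dy": -0.162,"dz": 0,"az": -12.8},
    {"dx": -0.374,"dy": -0.162,"dz": 0,"az": -12.8},
  ],
  gripper=0.062,
  force=40,
)

```text
invalid input
```

Run:
```python
from plan import *
s=snap('wrist','wrist1'); print(s['xyz'],s['attitude'],s['vfov'],s['dist_coeffs'])
a=w(-.088,.135);b=w(-.052,.135);c=w(-.088,-.025);d=w(-.052,-.025)
go((*a,.12,WY),(*b,.12,WY),(*a,.12,WY),(*c,.12,WY),(*d,.12,WY))
```

```text
[0.07507503 0.57659181 0.3832889 ] [ 0.78560978 -0.10922544 -0.08304642  0.60331615] 68.12150423916539 [-0.0305682  0.         0.         0.         0.       ]
t 0.15 pos [0.1486 0.555  0.2309] heading 75.0 tilt [-0.0006 -0.0013] q6 -0.21 q1 1.1 gap 0.0918
dx -0.3736 dy -0.1621 dz 0.1110 az -12.8
dx -0.4087 dy -0.1541 dz 0.1110 az -12.8
dx -0.3736 dy -0.1621 dz 0.1110 az -12.8
dx -0.4091 dy -0.3181 dz 0.1112 az -12.8
dx -0.4442 dy -0.3102 dz 0.1112 az -12.8
```

View pics/wrist1.png

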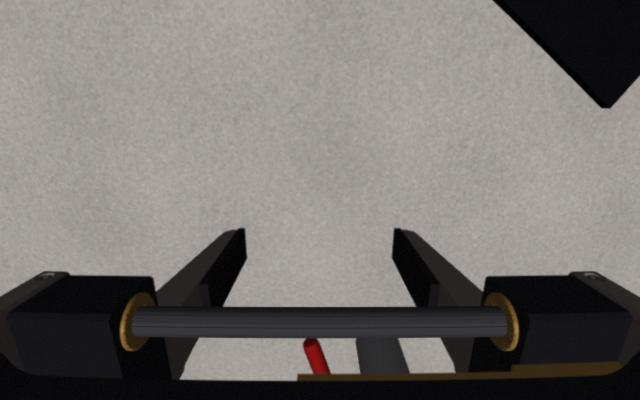

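The wrist view shows only bench and the fingers; the arm has not moved because the call was refused. I'll retry with every key given.

>>> play_rows(
  series=[
    {"dx": -0.374,"dy": -0.162,"dz": 0.0,"ax": 0.0,"ay": 0.0,"az": -12.8},
    {"dx": -0.374,"dy": -0.162,"dz": 0.0,"ax": 0.0,"ay": 0.0,"az": -12.8},
    {"dx": -0.374,"dy": -0.162,"dz": 0.0,"ax": 0.0,"ay": 0.0,"az": -12.8},
    {"dx": -0.374,"dy": -0.162,"dz": 0.0,"ax": 0.0,"ay": 0.0,"az": -12.8},
    {"dx": -0.374,"dy": -0.162,"dz": 0.0,"ax": 0.0,"ay": 0.0,"az": -12.8},
    {"dx": -0.374,"dy": -0.162,"dz": 0.0,"ax": 0.0,"ay": 0.0,"az": -12.8},
    {"dx": -0.374,"dy": -0.162,"dz": 0.0,"ax": 0.0,"ay": 0.0,"az": -12.8},
    {"dx": -0.374,"dy": -0.162,"dz": 0.0,"ax": 0.0,"ay": 0.0,"az": -12.8},
    {"dx": -0.374,"dy": -0.162,"dz": 0.0,"ax": 0.0,"ay": 0.0,"az": -12.8},
  ],
  gripper=0.062,
  force=40,
)

```text
time_s: 1.27
eef_pos: [0.4675, 0.3024, 0.2313]
eef_rot: [-0.001, 0.019, 1.0, 0.0]
ft_force: [-0.3, -0.8, 0.3]
finger_gap: 0.0617
finger_force: 0.0
```

Run:
```python
from plan import *
snap('wrist','wrist1')
a=w(-.088,.135);b=w(-.052,.135);c=w(-.088,-.025);d=w(-.052,-.025)
go((*a,.12,WY),(*b,.12,WY),(*a,.12,WY),(*c,.12,WY),(*d,.12,WY))
```

```text
t 1.32 pos [0.4672 0.3028 0.2313] heading 87.86 tilt [-0.0008  0.0001] q6 -1.18 q1 0.36 gap 0.0621
dx -0.0004 dy -0.0012 dz 0.1113 az 0.1
dx -0.0364 dy -0.0013 dz 0.1113 az 0.1
dx -0.0004 dy -0.0012 dz 0.1113 az 0.1
dx -0.0002 dy -0.1612 dz 0.1113 az 0.1
dx -0.0362 dy -0.1613 dz 0.1113 az 0.1
```

>>> play_rows(
  series=[
    {"dx": 0.0,"dy": -0.001,"dz": 0.06,"ax": 0.0,"ay": 0.0,"az": 0.0},
    {"dx": 0.0,"dy": -0.001,"dz": 0.111,"ax": 0.0,"ay": 0.0,"az": 0.0},
    {"dx": 0.0,"dy": -0.001,"dz": 0.111,"ax": 0.0,"ay": 0.0,"az": 0.0},
    {"dx": -0.012,"dy": -0.001,"dz": 0.111,"ax": 0.0,"ay": 0.0,"az": 0.0},
    {"dx": -0.024,"dy": -0.001,"dz": 0.111,"ax": 0.0,"ay": 0.0,"az": 0.0},
    {"dx": -0.036,"dy": -0.001,"dz": 0.111,"ax": 0.0,"ay": 0.0,"az": 0.0},
    {"dx": -0.036,"dy": -0.001,"dz": 0.111,"ax": 0.0,"ay": 0.0,"az": 0.0},
    {"dx": -0.036,"dy": -0.001,"dz": 0.111,"ax": 0.0,"ay": 0.0,"az": 0.0},
  ],
)

```text
time_s: 2.33
eef_pos: [0.5046, 0.2997, 0.1209]
eef_rot: [0.001, 0.019, 1.0, 0.0]
ft_force: [-0.4, 0.0, 0.2]
finger_gap: 0.0622
finger_force: 0.0
```

>>> play_rows(
  series=[
    {"dx": 0.036,"dy": 0.0,"dz": 0.0,"ax": 0.0,"ay": 0.0,"az": 0.0},
    {"dx": 0.036,"dy": 0.0,"dz": 0.0,"ax": 0.0,"ay": 0.0,"az": 0.0},
    {"dx": 0.036,"dy": -0.16,"dz": 0.0,"ax": 0.0,"ay": 0.0,"az": 0.0},
    {"dx": 0.036,"dy": -0.16,"dz": 0.0,"ax": 0.0,"ay": 0.0,"az": 0.0},
    {"dx": 0.036,"dy": -0.16,"dz": 0.0,"ax": 0.0,"ay": 0.0,"az": 0.0},
    {"dx": 0.036,"dy": -0.16,"dz": 0.0,"ax": 0.0,"ay": 0.0,"az": 0.0},
    {"dx": 0.024,"dy": -0.16,"dz": 0.0,"ax": 0.0,"ay": 0.0,"az": 0.0},
    {"dx": 0.012,"dy": -0.16,"dz": 0.0,"ax": 0.0,"ay": 0.0,"az": 0.0},
    {"dx": 0.0,"dy": -0.16,"dz": 0.0,"ax": 0.0,"ay": 0.0,"az": 0.0},
    {"dx": 0.0,"dy": -0.16,"dz": 0.0,"ax": 0.0,"ay": 0.0,"az": 0.0},
  ],
)

```text
time_s: 3.58
eef_pos: [0.499, 0.1404, 0.1204]
eef_rot: [0.0, 0.019, 1.0, 0.0]
ft_force: [-0.1, 0.2, -0.4]
finger_gap: 0.062
finger_force: 0.0
```

>>> play_rows(
  series=[
    {"dx": 0.0,"dy": 0.0,"dz": 0.0,"ax": 0.0,"ay": 0.0,"az": 0.0},
    {"dx": 0.036,"dy": 0.0,"dz": 0.0,"ax": 0.0,"ay": 0.0,"az": 0.0},
    {"dx": 0.036,"dy": 0.0,"dz": 0.0,"ax": 0.0,"ay": 0.0,"az": 0.0},
    {"dx": 0.036,"dy": 0.0,"dz": -0.06,"ax": 0.0,"ay": 0.0,"az": 0.0},
    {"dx": 0.036,"dy": 0.0,"dz": -0.11,"ax": 0.0,"ay": 0.0,"az": 0.0},
    {"dx": 0.036,"dy": 0.0,"dz": -0.11,"ax": 0.0,"ay": 0.0,"az": 0.0},
  ],
)

```text
time_s: 4.32
eef_pos: [0.4657, 0.1414, 0.2359]
eef_rot: [0.006, 0.019, 1.0, 0.0]
ft_force: [0.8, 0.0, -1.0]
finger_gap: 0.0619
finger_force: 0.0
```

Run:
```python
from plan import *
t=snap('top','top1'); s=snap('wrist','wrist2')
big=cv2.resize(t['pixels'][160:245,232:398],None,fx=4.8,fy=4.8,interpolation=cv2.INTER_CUBIC); cv2.imwrite('pics/crop1.png',big[:,:,::-1])
i=w(0,-.225)
go((*i,.23,WY))
```

```text
t 4.42 pos [0.4626 0.1412 0.2308] heading 87.79 tilt [0.0015 0.    ] q6 -1.49 q1 0.05 gap 0.0617
dx -0.0868 dy -0.1996 dz 0.0010 az -0.0
```

View pics/wrist2.png

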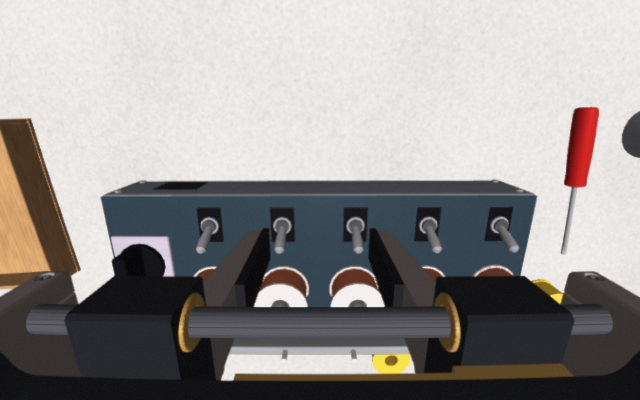

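The five levers (209, 282, 355, 428 and 500; ~225→248) all lean the same way as toggle 5, so all are off. Next is the isolator. I need a half turn of the tool first because of joint 6's range.

>>> play_rows(
  series=[
    {"dx": -0.087,"dy": -0.2,"dz": 0.0,"ax": 0.0,"ay": 0.0,"az": 100.0},
    {"dx": -0.087,"dy": -0.2,"dz": 0.0,"ax": 0.0,"ay": 0.0,"az": 100.0},
    {"dx": -0.087,"dy": -0.2,"dz": 0.0,"ax": 0.0,"ay": 0.0,"az": 100.0},
    {"dx": -0.087,"dy": -0.2,"dz": 0.0,"ax": 0.0,"ay": 0.0,"az": 100.0},
    {"dx": -0.087,"dy": -0.2,"dz": 0.0,"ax": 0.0,"ay": 0.0,"az": 100.0},
    {"dx": -0.087,"dy": -0.2,"dz": 0.0,"ax": 0.0,"ay": 0.0,"az": 100.0},
    {"dx": -0.087,"dy": -0.2,"dz": 0.0,"ax": 0.0,"ay": 0.0,"az": 100.0},
    {"dx": -0.087,"dy": -0.2,"dz": 0.0,"ax": 0.0,"ay": 0.0,"az": 100.0},
    {"dx": -0.087,"dy": -0.2,"dz": 0.0,"ax": 0.0,"ay": 0.0,"az": 100.0},
    {"dx": -0.087,"dy": -0.2,"dz": 0.0,"ax": 0.0,"ay": 0.0,"az": 100.0},
  ],
  gripper=0.04,
)

```text
time_s: 5.68
eef_pos: [0.5403, -0.0617, 0.2281]
eef_rot: [-0.002, 0.779, 0.627, -0.001]
ft_force: [-0.1, -0.5, 0.6]
finger_gap: 0.0399
finger_force: 0.0
```

>>> play_rows(
  series=[
    {"dx": 0.0,"dy": 0.0,"dz": 0.0,"ax": 0.0,"ay": 0.0,"az": 80.0},
    {"dx": 0.0,"dy": 0.0,"dz": 0.0,"ax": 0.0,"ay": 0.0,"az": 80.0},
    {"dx": 0.0,"dy": 0.0,"dz": 0.0,"ax": 0.0,"ay": 0.0,"az": 80.0},
    {"dx": 0.0,"dy": 0.0,"dz": 0.0,"ax": 0.0,"ay": 0.0,"az": 80.0},
    {"dx": 0.0,"dy": 0.0,"dz": 0.0,"ax": 0.0,"ay": 0.0,"az": 80.0},
    {"dx": 0.0,"dy": 0.0,"dz": 0.0,"ax": 0.0,"ay": 0.0,"az": 80.0},
    {"dx": 0.0,"dy": 0.0,"dz": 0.0,"ax": 0.0,"ay": 0.0,"az": 80.0},
    {"dx": 0.0,"dy": 0.0,"dz": 0.0,"ax": 0.0,"ay": 0.0,"az": 80.0},
    {"dx": 0.0,"dy": 0.0,"dz": 0.0,"ax": 0.0,"ay": 0.0,"az": 80.0},
  ],
)

```text
time_s: 6.8
eef_pos: [0.5404, -0.0617, 0.2285]
eef_rot: [-0.001, 1.0, -0.019, -0.002]
ft_force: [0.5, -0.0, 0.2]
finger_gap: 0.0401
finger_force: 0.0
```

Run:
```python
from plan import *
s=snap('wrist','wrist3')
t=load('top0')
# isolator disc in top0, dark blob near (379,209); plane of disc z=.094, bar top .126
g=t['pixels'].max(2); m=np.zeros_like(g); m[195:225,366:392]=(g[195:225,366:392]<45)*255
c=max(cv2.findContours(m,cv2.RETR_EXTERNAL,cv2.CHAIN_APPROX_NONE)[0],key=cv2.contourArea); e=cv2.minEnclosingCircle(c); print(e, plane(t,[e[0]],.1), plane(t,[e[0]],.094))
i=w(0,-.225); print(i)
go((*i,.23,WY),(*i,.117,WY))
for z in (.126,.08): print(proj(s,[[*i,z]]))
```

```text
((379.0769348144531, 209.76922607421875), 8.30101490020752) [[ 0.54400049 -0.0614187   0.1       ]] [[ 0.54469697 -0.0621984   0.094     ]]
[ 0.54163225 -0.06157528]
t 6.85 pos [ 0.5406 -0.0618  0.2288] heading -92.11 tilt [-0.0027  0.0009] q6 1.27 q1 -0.34 gap 0.04
dx 0.0011 dy -0.0002 dz -0.0012 az 0.1
dx 0.0014 dy -0.0002 dz 0.1118 az 0.1
[[320.61285952 202.69644475]]
[[320.43233462 190.06320696]]
```

View pics/wrist3.png

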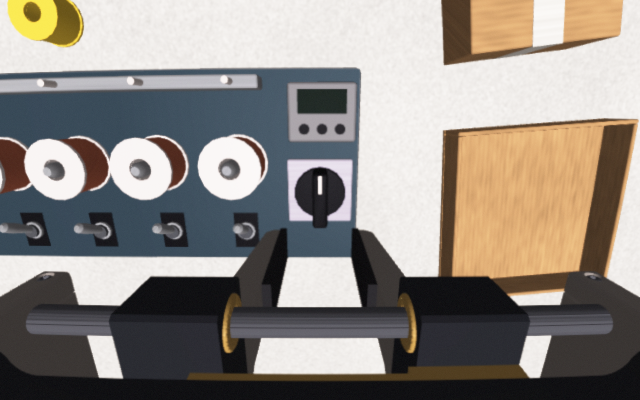

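The isolator bar lies at (320, 175–225), centred on the knob and between the fingers. The lean of toggles 2–5 is visible at (30–245, 230). I'll descend, grip and turn.

>>> play_rows(
  series=[
    {"dx": 0.002,"dy": 0.0,"dz": 0.06,"ax": 0.0,"ay": 0.0,"az": 0.0},
    {"dx": 0.002,"dy": 0.0,"dz": 0.1,"ax": 0.0,"ay": 0.0,"az": 0.0},
    {"dx": 0.002,"dy": 0.0,"dz": 0.112,"ax": 0.0,"ay": 0.0,"az": 0.0},
    {"dx": 0.002,"dy": 0.0,"dz": 0.112,"ax": 0.0,"ay": 0.0,"az": 0.0},
  ],
)

```text
time_s: 7.35
eef_pos: [0.5431, -0.062, 0.1184]
eef_rot: [-0.0, 1.0, -0.019, -0.0]
ft_force: [-0.2, 0.3, 0.4]
finger_gap: 0.0399
finger_force: 0.0
```

>>> play_rows(
  series=[
    {"dx": 0.0,"dy": 0.0,"dz": 0.0,"ax": 0.0,"ay": 0.0,"az": 0.0},
    {"dx": 0.0,"dy": 0.0,"dz": 0.0,"ax": 0.0,"ay": 0.0,"az": 0.0},
    {"dx": 0.0,"dy": 0.0,"dz": 0.0,"ax": 0.0,"ay": 0.0,"az": 0.0},
    {"dx": 0.0,"dy": 0.0,"dz": 0.0,"ax": 0.0,"ay": 0.0,"az": 0.0},
  ],
  gripper=0.0,
  force=25,
)

```text
time_s: 7.85
eef_pos: [0.544, -0.0623, 0.1198]
eef_rot: [0.0, 1.0, -0.019, 0.001]
ft_force: [-0.4, 0.5, 4.3]
finger_gap: 0.0138
finger_force: 25.0
```

>>> play_rows(
  series=[
    {"dx": 0.0,"dy": 0.0,"dz": 0.0,"ax": 0.0,"ay": 0.0,"az": -10.0},
    {"dx": 0.0,"dy": 0.0,"dz": 0.0,"ax": 0.0,"ay": 0.0,"az": -20.0},
    {"dx": 0.0,"dy": 0.0,"dz": 0.0,"ax": 0.0,"ay": 0.0,"az": -30.0},
    {"dx": 0.0,"dy": 0.0,"dz": 0.0,"ax": 0.0,"ay": 0.0,"az": -40.0},
    {"dx": 0.0,"dy": 0.0,"dz": 0.0,"ax": 0.0,"ay": 0.0,"az": -50.0},
    {"dx": 0.0,"dy": 0.0,"dz": 0.0,"ax": 0.0,"ay": 0.0,"az": -60.0},
    {"dx": 0.0,"dy": 0.0,"dz": 0.0,"ax": 0.0,"ay": 0.0,"az": -70.0},
    {"dx": 0.0,"dy": 0.0,"dz": 0.0,"ax": 0.0,"ay": 0.0,"az": -80.0},
    {"dx": 0.0,"dy": 0.0,"dz": 0.0,"ax": 0.0,"ay": 0.0,"az": -88.0},
    {"dx": 0.0,"dy": 0.0,"dz": 0.0,"ax": 0.0,"ay": 0.0,"az": -88.0},
  ],
)

```text
time_s: 9.1
eef_pos: [0.5418, -0.0613, 0.1185]
eef_rot: [-0.002, 0.732, 0.681, -0.001]
ft_force: [-4.6, 2.3, 4.8]
finger_gap: 0.0141
finger_force: 24.9
```

Run:
```python
from plan import *
b=w(.03,-.145)
go((*b,.23,45),(*b,.107,45)); print(status.sense()['ft_force'],status.sense()['wrist_torque'])
```

```text
t 9.1 pos [ 0.5418 -0.0613  0.1185] heading -4.11 tilt [-0.0038  0.0015] q6 -0.26 q1 -0.33 gap 0.0141
dx 0.0808 dy 0.0267 dz -0.1115 az -49.1
dx 0.0806 dy 0.0272 dz 0.0115 az -49.1
[-4.64482351  2.27705956  4.84261382] [0.31176292 1.02485391 0.11138587]
```

>>> play_rows(
  series=[
    {"dx": 0.0,"dy": 0.0,"dz": 0.0,"ax": 0.0,"ay": 0.0,"az": 0.0},
    {"dx": 0.0,"dy": 0.0,"dz": 0.0,"ax": 0.0,"ay": 0.0,"az": 0.0},
    {"dx": 0.0,"dy": 0.0,"dz": -0.06,"ax": 0.0,"ay": 0.0,"az": 0.0},
    {"dx": 0.0,"dy": 0.0,"dz": -0.111,"ax": 0.0,"ay": 0.0,"az": 0.0},
    {"dx": 0.081,"dy": 0.027,"dz": -0.111,"ax": 0.0,"ay": 0.0,"az": -49.0},
    {"dx": 0.081,"dy": 0.027,"dz": -0.111,"ax": 0.0,"ay": 0.0,"az": -49.0},
    {"dx": 0.081,"dy": 0.027,"dz": -0.111,"ax": 0.0,"ay": 0.0,"az": -49.0},
    {"dx": 0.081,"dy": 0.027,"dz": -0.111,"ax": 0.0,"ay": 0.0,"az": -49.0},
    {"dx": 0.081,"dy": 0.027,"dz": -0.111,"ax": 0.0,"ay": 0.0,"az": -49.0},
    {"dx": 0.081,"dy": 0.027,"dz": -0.111,"ax": 0.0,"ay": 0.0,"az": -49.0},
  ],
  gripper=0.05,
  force=40,
)

```text
time_s: 10.35
eef_pos: [0.5762, 0.0167, 0.2295]
eef_rot: [0.0, 0.385, 0.923, 0.0]
ft_force: [-0.2, -0.0, -0.1]
finger_gap: 0.05
finger_force: 0.0
```

Run:
```python
from plan import *
s=snap('wrist','wrist4')
b=w(.03,-.145)
go((*b,.23,45),(*b,.107,45)); print(status.sense()['ft_force'],b,s['xyz'])
for z in (.124,.132): print(proj(s,[[*b,z]]))
print(proj(s,[[.543,-.0615,.126]]))
```

```text
t 10.4 pos [0.5762 0.0167 0.2295] heading 44.68 tilt [ 0.0001 -0.    ] q6 -0.96 q1 -0.18 gap 0.0502
dx 0.0014 dy -0.0007 dz -0.0005 az -0.3
dx 0.0014 dy -0.0007 dz 0.1225 az -0.3
[-0.1123187  -0.01929688  0.16307331] [0.5746735  0.01721734] [0.52266335 0.07286183 0.38201874]
[[316.39295854 202.23058303]]
[[316.32014884 204.7939624 ]]
[[233.26646432 237.2327285 ]]
```

View pics/wrist4.png

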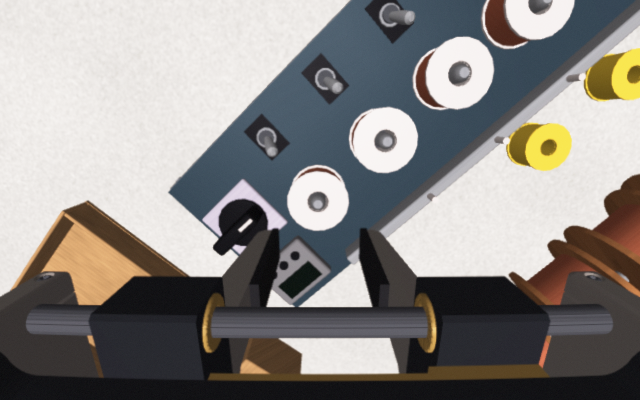

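Isolator bar (222,248)–(250,222) now lies along the winder's y, so it is off. Bobbin 5's top is at (318,202), as predicted. I'll pick it.

>>> play_rows(
  series=[
    {"dx": 0.001,"dy": -0.001,"dz": 0.0,"ax": 0.0,"ay": 0.0,"az": 0.0},
    {"dx": 0.001,"dy": -0.001,"dz": 0.0,"ax": 0.0,"ay": 0.0,"az": 0.0},
    {"dx": 0.001,"dy": -0.001,"dz": 0.06,"ax": 0.0,"ay": 0.0,"az": 0.0},
    {"dx": 0.001,"dy": -0.001,"dz": 0.1,"ax": 0.0,"ay": 0.0,"az": 0.0},
    {"dx": 0.001,"dy": -0.001,"dz": 0.122,"ax": 0.0,"ay": 0.0,"az": 0.0},
    {"dx": 0.001,"dy": -0.001,"dz": 0.122,"ax": 0.0,"ay": 0.0,"az": 0.0},
  ],
  gripper=0.08,
)

```text
time_s: 11.15
eef_pos: [0.5731, 0.017, 0.1056]
eef_rot: [-0.002, 0.384, 0.923, -0.0]
ft_force: [-0.4, -0.9, 1.4]
finger_gap: 0.0798
finger_force: 0.0
```

>>> play_rows(
  series=[
    {"dx": 0.0,"dy": 0.0,"dz": 0.0,"ax": 0.0,"ay": 0.0,"az": 0.0},
    {"dx": 0.0,"dy": 0.0,"dz": 0.0,"ax": 0.0,"ay": 0.0,"az": 0.0},
    {"dx": 0.0,"dy": 0.0,"dz": 0.0,"ax": 0.0,"ay": 0.0,"az": 0.0},
    {"dx": 0.0,"dy": 0.0,"dz": 0.0,"ax": 0.0,"ay": 0.0,"az": 0.0},
  ],
  gripper=0.03,
  force=40,
)

```text
time_s: 11.65
eef_pos: [0.5754, 0.0165, 0.109]
eef_rot: [0.001, 0.384, 0.923, 0.0]
ft_force: [-2.3, -0.0, 6.1]
finger_gap: 0.0542
finger_force: 40.0
```

>>> play_rows(
  series=[
    {"dx": 0.0,"dy": 0.0,"dz": -0.03,"ax": 0.0,"ay": 0.0,"az": 0.0},
    {"dx": 0.0,"dy": 0.0,"dz": -0.06,"ax": 0.0,"ay": 0.0,"az": 0.0},
    {"dx": 0.0,"dy": 0.0,"dz": -0.09,"ax": 0.0,"ay": 0.0,"az": 0.0},
    {"dx": 0.0,"dy": 0.0,"dz": -0.09,"ax": 0.0,"ay": 0.0,"az": 0.0},
  ],
)

```text
time_s: 12.15
eef_pos: [0.5761, 0.0166, 0.1997]
eef_rot: [0.002, 0.384, 0.923, 0.001]
ft_force: [-0.5, 0.5, -2.3]
finger_gap: 0.0547
finger_force: 40.0
```

```bash
cat >> plan.py <<'E'
def tray(tag):
    """tray centre, yaw (deg) and rim/floor height from the top camera's depth and colour-free rim mask"""
    s=snap('top',tag); C=cloud(s); Z=C[...,2]
    reg=(C[...,0]>.33)&(C[...,0]<.655)&(C[...,1]<-.13)&(C[...,1]>-.55)
    hsv=cv2.cvtColor(s['pixels'],cv2.COLOR_RGB2HSV); brown=(hsv[...,1]>70)&(hsv[...,0]>5)&(hsv[...,0]<25)
    m=(reg&brown).astype(np.uint8)*255; m=cv2.morphologyEx(m,cv2.MORPH_OPEN,np.ones((3,3)))
    cs=cv2.findContours(m,cv2.RETR_EXTERNAL,cv2.CHAIN_APPROX_NONE)[0]; c=max(cs,key=cv2.contourArea)
    P=plane(s,c.reshape(-1,2),.045)[:,:2].astype(np.float32); r=cv2.minAreaRect(P)
    q=C[reg&(Z>.03)&(Z<.055)][:,:2].astype(np.float32); r2=cv2.minAreaRect(q)
    print('tray rim',np.round(r[0],4),np.round(r[1],3),round(r[2],1),'| depth',np.round(r2[0],4),np.round(r2[1],3),round(r2[2],1))
    return s
E
python3 - <<'E'
from plan import *
tray('top2'); go()
print(tri(load('wrist3'),(229,168),load('wrist4'),(318,202)))
E
```

```text
tray rim [ 0.4892 -0.3243] [0.219 0.218] 2.4 | depth [ 0.4887 -0.3288] [0.22  0.215] 2.2
t 12.2 pos [0.5749 0.0168 0.1976] heading 44.8 tilt [ 0.0011 -0.0001] q6 -0.96 q1 -0.18 gap 0.0547
(array([0.57570476, 0.01817804, 0.12307667]), np.float64(0.00010134979895615611))
```

```bash
cat >> plan.py <<'E'
T0=np.array([.489,-.3285]); TY=2.3
def tp(x,y,T=None,yaw=None):
    T=T0 if T is None else T; a=np.radians(TY if yaw is None else yaw)
    return T+np.array([[np.cos(a),-np.sin(a)],[np.sin(a),np.cos(a)]])@[x,y]
E
python3 -c "
from plan import *
p=tp(.052,-.05); print(p); go((*p,.2,47.3),(*p,.028,47.3))"
```

```text
[ 0.5429647  -0.37637287]
t 12.2 pos [0.5749 0.0168 0.1976] heading 44.8 tilt [ 0.0011 -0.0001] q6 -0.96 q1 -0.18 gap 0.0547
dx -0.2565 dy -0.2997 dz -0.0024 az -2.5
dx -0.2563 dy -0.2998 dz 0.1696 az -2.5
```

>>> play_rows(
  series=[
    {"dx": -0.03,"dy": -0.035,"dz": 0.0,"ax": 0.0,"ay": 0.0,"az": -2.5},
    {"dx": -0.07,"dy": -0.08,"dz": 0.0,"ax": 0.0,"ay": 0.0,"az": -2.5},
    {"dx": -0.11,"dy": -0.128,"dz": 0.0,"ax": 0.0,"ay": 0.0,"az": -2.5},
    {"dx": -0.15,"dy": -0.175,"dz": 0.0,"ax": 0.0,"ay": 0.0,"az": -2.5},
    {"dx": -0.19,"dy": -0.22,"dz": 0.0,"ax": 0.0,"ay": 0.0,"az": -2.5},
    {"dx": -0.23,"dy": -0.268,"dz": 0.0,"ax": 0.0,"ay": 0.0,"az": -2.5},
    {"dx": -0.256,"dy": -0.3,"dz": 0.0,"ax": 0.0,"ay": 0.0,"az": -2.5},
    {"dx": -0.256,"dy": -0.3,"dz": 0.03,"ax": 0.0,"ay": 0.0,"az": -2.5},
    {"dx": -0.256,"dy": -0.3,"dz": 0.08,"ax": 0.0,"ay": 0.0,"az": -2.5},
    {"dx": -0.256,"dy": -0.3,"dz": 0.1,"ax": 0.0,"ay": 0.0,"az": -2.5},
  ],
)

```text
time_s: 13.45
eef_pos: [0.5393, -0.3735, 0.0913]
eef_rot: [-0.005, 0.364, 0.931, 0.002]
ft_force: [0.1, -0.2, -2.8]
finger_gap: 0.0548
finger_force: 40.0
```

```bash
python3 -c "
from plan import *
s=snap('wrist','wrist5')
p=tp(.052,-.05); go((*p,.1,47.3),(*p,.028,47.3))"
```

```text
t 13.5 pos [ 0.5391 -0.3732  0.0903] heading 47.29 tilt [-0.0078  0.0079] q6 -1.61 q1 -0.79 gap 0.0547
dx -0.0049 dy 0.0003 dz -0.0098 az -0.0
dx -0.0057 dy 0.0003 dz 0.0622 az -0.0
```

View pics/wrist5.png

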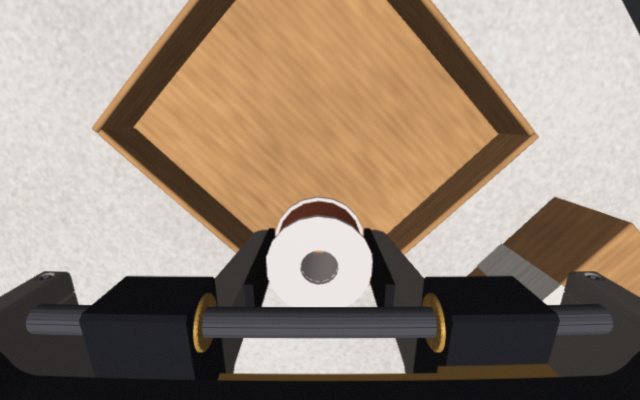

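Bobbin 5 is held at (320,262) over the tray corner, with rim corners at (97,129) and (537,136). I'll lower and release.

>>> play_rows(
  series=[
    {"dx": -0.005,"dy": 0.0,"dz": 0.02,"ax": 0.0,"ay": 0.0,"az": 0.0},
    {"dx": -0.005,"dy": 0.0,"dz": 0.04,"ax": 0.0,"ay": 0.0,"az": 0.0},
    {"dx": -0.005,"dy": 0.0,"dz": 0.055,"ax": 0.0,"ay": 0.0,"az": 0.0},
    {"dx": -0.005,"dy": 0.0,"dz": 0.061,"ax": 0.0,"ay": 0.0,"az": 0.0},
    {"dx": -0.005,"dy": 0.0,"dz": 0.061,"ax": 0.0,"ay": 0.0,"az": 0.0},
    {"dx": -0.005,"dy": 0.0,"dz": 0.061,"ax": 0.0,"ay": 0.0,"az": 0.0},
  ],
)

```text
time_s: 14.25
eef_pos: [0.5464, -0.3802, 0.0376]
eef_rot: [0.001, 0.364, 0.931, -0.0]
ft_force: [0.6, -0.4, -1.8]
finger_gap: 0.0547
finger_force: 40.0
```

```bash
python3 -c "
from plan import *
s=load('wrist5'); print(plane(s,[(97,129),(537,136)],.045).round(4), tp(-.11,-.105),tp(.11,.105),tp(.11,-.105),tp(-.11,.105))
p=tp(.052,-.05); go((*p,.028,47.3)); print(status.sense()['ft_force'])"
```

```text
[[ 0.3882 -0.4339  0.045 ]
 [ 0.5918 -0.22    0.045 ]] [ 0.38330245 -0.43782991] [ 0.59469755 -0.21917009] [ 0.60312522 -0.42900091] [ 0.37487478 -0.22799909]
t 14.25 pos [ 0.5464 -0.3802  0.0376] heading 47.3 tilt [ 0.0012 -0.0012] q6 -1.61 q1 -0.79 gap 0.0547
dx 0.0051 dy 0.0005 dz 0.0096 az -0.0
[ 0.56154304 -0.37163952 -1.80099803]
```

>>> play_rows(
  series=[
    {"dx": 0.005,"dy": 0.0,"dz": 0.005,"ax": 0.0,"ay": 0.0,"az": 0.0},
    {"dx": 0.005,"dy": 0.0,"dz": 0.009,"ax": 0.0,"ay": 0.0,"az": 0.0},
    {"dx": 0.005,"dy": 0.0,"dz": 0.009,"ax": 0.0,"ay": 0.0,"az": 0.0},
  ],
)

```text
time_s: 14.62
eef_pos: [0.5421, -0.3761, 0.028]
eef_rot: [-0.0, 0.364, 0.931, 0.0]
ft_force: [-2.6, 2.4, 2.6]
finger_gap: 0.0548
finger_force: 40.0
```

>>> play_rows(
  series=[
    {"dx": 0.0,"dy": 0.0,"dz": 0.0,"ax": 0.0,"ay": 0.0,"az": 0.0},
    {"dx": 0.0,"dy": 0.0,"dz": 0.0,"ax": 0.0,"ay": 0.0,"az": 0.0},
    {"dx": 0.0,"dy": 0.0,"dz": 0.0,"ax": 0.0,"ay": 0.0,"az": 0.0},
  ],
  gripper=0.068,
)

```text
time_s: 15.0
eef_pos: [0.5423, -0.3764, 0.0277]
eef_rot: [0.0, 0.364, 0.931, -0.0]
ft_force: [0.2, 0.7, 0.6]
finger_gap: 0.0679
finger_force: 0.0
```

>>> play_rows(
  series=[
    {"dx": 0.0,"dy": 0.0,"dz": -0.03,"ax": 0.0,"ay": 0.0,"az": 0.0},
    {"dx": 0.0,"dy": 0.0,"dz": -0.08,"ax": 0.0,"ay": 0.0,"az": 0.0},
    {"dx": 0.0,"dy": 0.0,"dz": -0.14,"ax": 0.0,"ay": 0.0,"az": 0.0},
    {"dx": 0.0,"dy": 0.0,"dz": -0.19,"ax": 0.0,"ay": 0.0,"az": 0.0},
    {"dx": 0.0,"dy": 0.0,"dz": -0.19,"ax": 0.0,"ay": 0.0,"az": 0.0},
  ],
)

```text
time_s: 15.62
eef_pos: [0.5444, -0.3784, 0.2239]
eef_rot: [0.005, 0.364, 0.931, -0.002]
ft_force: [-0.2, -1.9, 0.1]
finger_gap: 0.0682
finger_force: 0.0
```

```bash
python3 -c "
from plan import *
s=snap('wrist','wrist6')
p=w(.03,-.065); go((*p,.217,-45),(*p,.107,-45)); print(p)"
```

```text
t 15.68 pos [ 0.5432 -0.3772  0.2202] heading 47.3 tilt [ 0.0036 -0.0036] q6 -1.61 q1 -0.79 gap 0.0681
dx 0.2963 dy 0.3721 dz 0.0016 az -87.7
dx 0.2969 dy 0.3721 dz 0.1116 az -87.7
[0.57773675 0.09715867]
```

>>> play_rows(
  series=[
    {"dx": 0.018,"dy": 0.022,"dz": 0.0,"ax": 0.0,"ay": 0.0,"az": 2.3},
    {"dx": 0.053,"dy": 0.067,"dz": 0.0,"ax": 0.0,"ay": 0.0,"az": 2.3},
    {"dx": 0.092,"dy": 0.115,"dz": 0.0,"ax": 0.0,"ay": 0.0,"az": 2.3},
    {"dx": 0.13,"dy": 0.164,"dz": 0.0,"ax": 0.0,"ay": 0.0,"az": 2.3},
    {"dx": 0.168,"dy": 0.212,"dz": 0.0,"ax": 0.0,"ay": 0.0,"az": 2.3},
    {"dx": 0.207,"dy": 0.26,"dz": 0.0,"ax": 0.0,"ay": 0.0,"az": 2.3},
    {"dx": 0.245,"dy": 0.309,"dz": 0.0,"ax": 0.0,"ay": 0.0,"az": 2.3},
    {"dx": 0.278,"dy": 0.35,"dz": 0.0,"ax": 0.0,"ay": 0.0,"az": 2.3},
    {"dx": 0.2955,"dy": 0.372,"dz": 0.0,"ax": 0.0,"ay": 0.0,"az": 2.3},
    {"dx": 0.2955,"dy": 0.372,"dz": 0.0,"ax": 0.0,"ay": 0.0,"az": 2.3},
  ],
  gripper=0.08,
)

```text
time_s: 16.92
eef_pos: [0.5759, 0.0993, 0.2152]
eef_rot: [-0.002, 0.381, 0.924, -0.001]
ft_force: [-0.6, -0.5, 0.0]
finger_gap: 0.08
finger_force: 0.0
```

>>> play_rows(
  series=[
    {"dx": 0.0,"dy": 0.0,"dz": 0.0,"ax": 0.0,"ay": 0.0,"az": 0.0},
    {"dx": 0.0,"dy": 0.0,"dz": 0.0,"ax": 0.0,"ay": 0.0,"az": 0.0},
  ],
)

```text
time_s: 17.18
eef_pos: [0.5771, 0.0962, 0.217]
eef_rot: [-0.0, 0.383, 0.924, -0.0]
ft_force: [-0.4, 0.7, 0.1]
finger_gap: 0.08
finger_force: 0.0
```

```bash
python3 -c "
from plan import *
p=w(.03,-.065); go((*p,.217,45),(*p,.107,45)); print(p)"
```

```text
t 17.18 pos [0.5771 0.0962 0.217 ] heading 44.9 tilt [-0.0011 -0.0003] q6 -0.82 q1 -0.04 gap 0.08
dx 0.0002 dy 0.0011 dz -0.0000 az -0.1
dx 0.0002 dy 0.0012 dz 0.1100 az -0.1
[0.57773675 0.09715867]
```

View pics/wrist6.png

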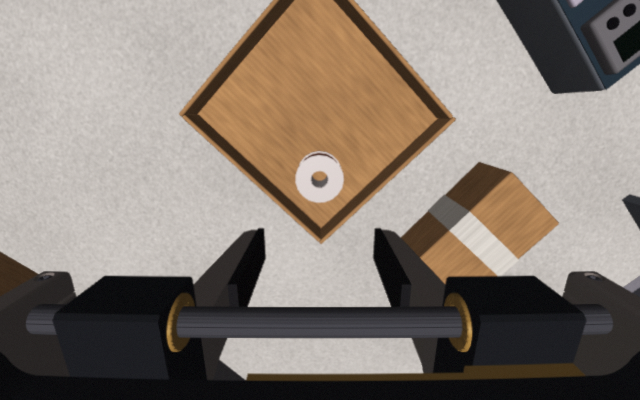

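Bobbin 5 stands flat in the tray's far-right corner at (320,177). Bobbin 4 next.

>>> play_rows(
  series=[
    {"dx": 0.0,"dy": 0.001,"dz": 0.05,"ax": 0.0,"ay": 0.0,"az": 0.0},
    {"dx": 0.0,"dy": 0.001,"dz": 0.09,"ax": 0.0,"ay": 0.0,"az": 0.0},
    {"dx": 0.0,"dy": 0.001,"dz": 0.109,"ax": 0.0,"ay": 0.0,"az": 0.0},
    {"dx": 0.0,"dy": 0.001,"dz": 0.109,"ax": 0.0,"ay": 0.0,"az": 0.0},
    {"dx": 0.0,"dy": 0.001,"dz": 0.109,"ax": 0.0,"ay": 0.0,"az": 0.0},
  ],
)

```text
time_s: 17.8
eef_pos: [0.5795, 0.0979, 0.1106]
eef_rot: [0.002, 0.383, 0.924, 0.001]
ft_force: [-0.0, -0.4, 0.6]
finger_gap: 0.08
finger_force: 0.0
```

>>> play_rows(
  series=[
    {"dx": 0.0,"dy": 0.0,"dz": 0.0,"ax": 0.0,"ay": 0.0,"az": 0.0},
    {"dx": 0.0,"dy": 0.0,"dz": 0.0,"ax": 0.0,"ay": 0.0,"az": 0.0},
    {"dx": 0.0,"dy": 0.0,"dz": 0.0,"ax": 0.0,"ay": 0.0,"az": 0.0},
    {"dx": 0.0,"dy": 0.0,"dz": 0.0,"ax": 0.0,"ay": 0.0,"az": 0.0},
  ],
  gripper=0.03,
)

```text
time_s: 18.3
eef_pos: [0.5782, 0.0979, 0.1093]
eef_rot: [0.0, 0.383, 0.924, -0.0]
ft_force: [-2.1, -2.3, 6.2]
finger_gap: 0.0546
finger_force: 40.0
```

>>> play_rows(
  series=[
    {"dx": 0.0,"dy": 0.0,"dz": -0.03,"ax": 0.0,"ay": 0.0,"az": 0.0},
    {"dx": 0.0,"dy": 0.0,"dz": -0.06,"ax": 0.0,"ay": 0.0,"az": 0.0},
    {"dx": 0.0,"dy": 0.0,"dz": -0.09,"ax": 0.0,"ay": 0.0,"az": 0.0},
    {"dx": 0.0,"dy": 0.0,"dz": -0.09,"ax": 0.0,"ay": 0.0,"az": 0.0},
    {"dx": 0.0,"dy": 0.0,"dz": -0.09,"ax": 0.0,"ay": 0.0,"az": 0.0},
  ],
)

```text
time_s: 18.92
eef_pos: [0.577, 0.0984, 0.1966]
eef_rot: [-0.001, 0.383, 0.924, -0.0]
ft_force: [-0.5, 0.0, -3.0]
finger_gap: 0.0547
finger_force: 40.0
```

```bash
python3 -c "
from plan import *
tray('top3')
p=tp(-.052,.05); print(p); go((*p,.1,47.3),(*p,.028,47.3))"
```

```text
tray rim [ 0.4893 -0.3244] [0.219 0.218] 2.6 | depth [ 0.4889 -0.3284] [0.22  0.215] 2.1
[ 0.4350353  -0.28062713]
t 18.98 pos [0.5768 0.0984 0.1962] heading 45.0 tilt [-0.0037  0.0003] q6 -0.82 q1 -0.04 gap 0.055
dx -0.1680 dy -0.3680 dz 0.0966 az -2.3
dx -0.1682 dy -0.3678 dz 0.1686 az -2.3
```

>>> play_rows(
  series=[
    {"dx": -0.015,"dy": -0.033,"dz": 0.0,"ax": 0.0,"ay": 0.0,"az": 2.3},
    {"dx": -0.037,"dy": -0.081,"dz": 0.0,"ax": 0.0,"ay": 0.0,"az": -2.3},
    {"dx": -0.06,"dy": -0.132,"dz": 0.0,"ax": 0.0,"ay": 0.0,"az": -2.3},
    {"dx": -0.083,"dy": -0.184,"dz": 0.0,"ax": 0.0,"ay": 0.0,"az": -2.3},
    {"dx": -0.107,"dy": -0.236,"dz": 0.0,"ax": 0.0,"ay": 0.0,"az": -2.3},
    {"dx": -0.13,"dy": -0.287,"dz": 0.0,"ax": 0.0,"ay": 0.0,"az": -2.3},
    {"dx": -0.15,"dy": -0.331,"dz": 0.0,"ax": 0.0,"ay": 0.0,"az": -2.3},
    {"dx": -0.163,"dy": -0.36,"dz": 0.02,"ax": 0.0,"ay": 0.0,"az": -2.3},
    {"dx": -0.167,"dy": -0.368,"dz": 0.05,"ax": 0.0,"ay": 0.0,"az": -2.3},
    {"dx": -0.167,"dy": -0.368,"dz": 0.09,"ax": 0.0,"ay": 0.0,"az": -2.3},
  ],
)

```text
time_s: 20.23
eef_pos: [0.4353, -0.2808, 0.1069]
eef_rot: [-0.0, 0.365, 0.931, 0.0]
ft_force: [-0.2, -0.3, -1.7]
finger_gap: 0.0545
finger_force: 40.0
```

>>> play_rows(
  series=[
    {"dx": 0.0,"dy": 0.0,"dz": 0.02,"ax": 0.0,"ay": 0.0,"az": 0.0},
    {"dx": 0.0,"dy": 0.0,"dz": 0.03,"ax": 0.0,"ay": 0.0,"az": 0.0},
    {"dx": 0.0,"dy": 0.0,"dz": 0.03,"ax": 0.0,"ay": 0.0,"az": 0.0},
    {"dx": 0.0,"dy": 0.0,"dz": 0.03,"ax": 0.0,"ay": 0.0,"az": 0.0},
  ],
)

```text
time_s: 20.72
eef_pos: [0.4365, -0.2806, 0.0795]
eef_rot: [0.001, 0.364, 0.931, -0.0]
ft_force: [-0.2, 0.5, -2.7]
finger_gap: 0.0548
finger_force: 40.0
```

```bash
python3 -c "
from plan import *
p=tp(-.052,.05); go((*p,.028,47.3))"
```

```text
t 20.73 pos [ 0.4365 -0.2806  0.0795] heading 47.31 tilt [ 0.0012 -0.0012] q6 -1.63 q1 -0.8 gap 0.0548
dx 0.0011 dy -0.0010 dz 0.0515 az 0.0
```

>>> play_rows(
  series=[
    {"dx": 0.001,"dy": -0.001,"dz": 0.02,"ax": 0.0,"ay": 0.0,"az": 0.0},
    {"dx": 0.001,"dy": -0.001,"dz": 0.036,"ax": 0.0,"ay": 0.0,"az": 0.0},
    {"dx": 0.001,"dy": -0.001,"dz": 0.046,"ax": 0.0,"ay": 0.0,"az": 0.0},
    {"dx": 0.001,"dy": -0.001,"dz": 0.05,"ax": 0.0,"ay": 0.0,"az": 0.0},
    {"dx": 0.001,"dy": -0.001,"dz": 0.05,"ax": 0.0,"ay": 0.0,"az": 0.0},
    {"dx": 0.001,"dy": -0.001,"dz": 0.05,"ax": 0.0,"ay": 0.0,"az": 0.0},
  ],
)

```text
time_s: 21.48
eef_pos: [0.4348, -0.2805, 0.029]
eef_rot: [0.0, 0.364, 0.931, -0.0]
ft_force: [0.3, 0.4, -2.9]
finger_gap: 0.0545
finger_force: 40.0
```

>>> play_rows(
  series=[
    {"dx": 0.0,"dy": 0.0,"dz": 0.0,"ax": 0.0,"ay": 0.0,"az": 0.0},
    {"dx": 0.0,"dy": 0.0,"dz": 0.0,"ax": 0.0,"ay": 0.0,"az": 0.0},
    {"dx": 0.0,"dy": 0.0,"dz": 0.0,"ax": 0.0,"ay": 0.0,"az": 0.0},
  ],
  gripper=0.068,
)

```text
time_s: 21.85
eef_pos: [0.4347, -0.2804, 0.0289]
eef_rot: [0.0, 0.364, 0.931, -0.0]
ft_force: [0.5, 0.1, -0.5]
finger_gap: 0.0677
finger_force: 0.0
```

>>> play_rows(
  series=[
    {"dx": 0.0,"dy": 0.0,"dz": -0.03,"ax": 0.0,"ay": 0.0,"az": 0.0},
    {"dx": 0.0,"dy": 0.0,"dz": -0.08,"ax": 0.0,"ay": 0.0,"az": 0.0},
    {"dx": 0.0,"dy": 0.0,"dz": -0.14,"ax": 0.0,"ay": 0.0,"az": 0.0},
    {"dx": 0.0,"dy": 0.0,"dz": -0.19,"ax": 0.0,"ay": 0.0,"az": 0.0},
    {"dx": 0.0,"dy": 0.0,"dz": -0.19,"ax": 0.0,"ay": 0.0,"az": 0.0},
    {"dx": 0.0,"dy": 0.0,"dz": -0.19,"ax": 0.0,"ay": 0.0,"az": 0.0},
    {"dx": 0.0,"dy": 0.0,"dz": -0.19,"ax": 0.0,"ay": 0.0,"az": 0.0},
  ],
)

```text
time_s: 22.72
eef_pos: [0.4336, -0.2793, 0.2165]
eef_rot: [-0.002, 0.364, 0.931, 0.001]
ft_force: [0.1, 0.3, -0.5]
finger_gap: 0.0683
finger_force: 0.0
```

```bash
python3 -c "
from plan import *
s=snap('wrist','wrist7')
p=w(.03,.015); go((*p,.217,-45),(*p,.107,-45)); print(p)"
```

```text
t 22.77 pos [ 0.4337 -0.2794  0.2167] heading 47.3 tilt [-0.0025  0.0026] q6 -1.63 q1 -0.81 gap 0.068
dx 0.2015 dy 0.4352 dz 0.0005 az -87.7
dx 0.2011 dy 0.4352 dz 0.1105 az -87.7
[0.5808 0.1771]
```

>>> play_rows(
  series=[
    {"dx": 0.012,"dy": 0.026,"dz": 0.0,"ax": 0.0,"ay": 0.0,"az": 10.0},
    {"dx": 0.034,"dy": 0.074,"dz": 0.0,"ax": 0.0,"ay": 0.0,"az": 20.0},
    {"dx": 0.058,"dy": 0.126,"dz": 0.0,"ax": 0.0,"ay": 0.0,"az": 30.0},
    {"dx": 0.083,"dy": 0.179,"dz": 0.0,"ax": 0.0,"ay": 0.0,"az": 40.0},
    {"dx": 0.107,"dy": 0.231,"dz": 0.0,"ax": 0.0,"ay": 0.0,"az": 50.0},
    {"dx": 0.131,"dy": 0.283,"dz": 0.0,"ax": 0.0,"ay": 0.0,"az": 60.0},
    {"dx": 0.156,"dy": 0.335,"dz": 0.0,"ax": 0.0,"ay": 0.0,"az": 70.0},
    {"dx": 0.178,"dy": 0.384,"dz": 0.0,"ax": 0.0,"ay": 0.0,"az": 80.0},
    {"dx": 0.195,"dy": 0.42,"dz": 0.0,"ax": 0.0,"ay": 0.0,"az": 88.0},
    {"dx": 0.202,"dy": 0.4355,"dz": 0.0,"ax": 0.0,"ay": 0.0,"az": 92.3},
  ],
  gripper=0.08,
)

```text
time_s: 24.02
eef_pos: [0.5808, 0.1796, 0.2168]
eef_rot: [-0.001, 0.924, 0.382, -0.001]
ft_force: [0.8, 0.0, 0.9]
finger_gap: 0.0801
finger_force: 0.0
```

>>> play_rows(
  series=[
    {"dx": 0.0,"dy": 0.0,"dz": 0.0,"ax": 0.0,"ay": 0.0,"az": 0.0},
    {"dx": 0.0,"dy": 0.0,"dz": 0.0,"ax": 0.0,"ay": 0.0,"az": 0.0},
    {"dx": 0.0,"dy": 0.0,"dz": 0.0,"ax": 0.0,"ay": 0.0,"az": 0.0},
    {"dx": 0.0,"dy": 0.0,"dz": 0.0,"ax": 0.0,"ay": 0.0,"az": 0.0},
  ],
)

```text
time_s: 24.52
eef_pos: [0.5814, 0.1761, 0.2187]
eef_rot: [0.0, 0.924, 0.382, 0.0]
ft_force: [0.3, -0.3, 1.0]
finger_gap: 0.0797
finger_force: 0.0
```

```bash
python3 -c "
from plan import *
p=w(.03,.015); go((*p,.217,-45),(*p,.108,-45)); print(p)"
```

```text
t 24.52 pos [0.5814 0.1761 0.2187] heading -45.04 tilt [ 0.0001 -0.    ] q6 0.88 q1 0.1 gap 0.0797
dx 0.0003 dy -0.0011 dz 0.0017 az -0.0
dx 0.0003 dy -0.0011 dz 0.1107 az -0.0
[0.5808 0.1771]
```

View pics/wrist7.png

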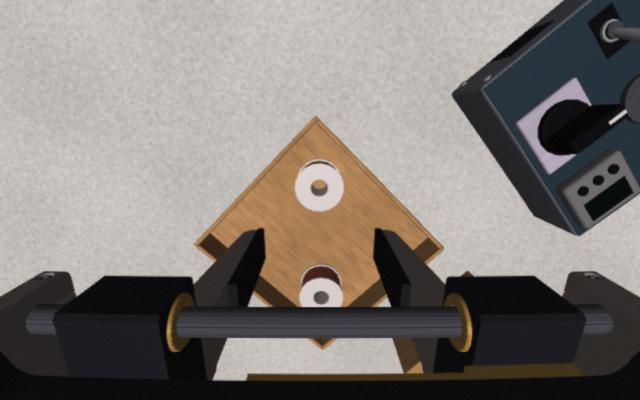

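Bobbins 4 (320,185) and 5 (322,290) both stand flat in opposite corners. I'll pick bobbin 3.

>>> play_rows(
  series=[
    {"dx": 0.0,"dy": -0.001,"dz": 0.05,"ax": 0.0,"ay": 0.0,"az": 0.0},
    {"dx": 0.0,"dy": -0.001,"dz": 0.09,"ax": 0.0,"ay": 0.0,"az": 0.0},
    {"dx": 0.0,"dy": -0.001,"dz": 0.111,"ax": 0.0,"ay": 0.0,"az": 0.0},
    {"dx": 0.0,"dy": -0.001,"dz": 0.111,"ax": 0.0,"ay": 0.0,"az": 0.0},
    {"dx": 0.0,"dy": -0.001,"dz": 0.111,"ax": 0.0,"ay": 0.0,"az": 0.0},
  ],
)

```text
time_s: 25.15
eef_pos: [0.5816, 0.1775, 0.109]
eef_rot: [0.0, 0.924, 0.383, 0.001]
ft_force: [-0.1, 0.2, 0.3]
finger_gap: 0.08
finger_force: 0.0
```

>>> play_rows(
  series=[
    {"dx": 0.0,"dy": 0.0,"dz": 0.0,"ax": 0.0,"ay": 0.0,"az": 0.0},
    {"dx": 0.0,"dy": 0.0,"dz": 0.0,"ax": 0.0,"ay": 0.0,"az": 0.0},
    {"dx": 0.0,"dy": 0.0,"dz": 0.0,"ax": 0.0,"ay": 0.0,"az": 0.0},
    {"dx": 0.0,"dy": 0.0,"dz": 0.0,"ax": 0.0,"ay": 0.0,"az": 0.0},
  ],
  gripper=0.03,
)

```text
time_s: 25.65
eef_pos: [0.5811, 0.1776, 0.1083]
eef_rot: [0.0, 0.924, 0.383, 0.0]
ft_force: [0.2, -0.1, 1.8]
finger_gap: 0.0542
finger_force: 40.0
```

>>> play_rows(
  series=[
    {"dx": 0.0,"dy": 0.0,"dz": -0.03,"ax": 0.0,"ay": 0.0,"az": 0.0},
    {"dx": 0.0,"dy": 0.0,"dz": -0.06,"ax": 0.0,"ay": 0.0,"az": 0.0},
    {"dx": 0.0,"dy": 0.0,"dz": -0.09,"ax": 0.0,"ay": 0.0,"az": 0.0},
    {"dx": 0.0,"dy": 0.0,"dz": -0.09,"ax": 0.0,"ay": 0.0,"az": 0.0},
    {"dx": 0.0,"dy": 0.0,"dz": -0.09,"ax": 0.0,"ay": 0.0,"az": 0.0},
    {"dx": 0.0,"dy": 0.0,"dz": -0.09,"ax": 0.0,"ay": 0.0,"az": 0.0},
  ],
)

```text
time_s: 26.4
eef_pos: [0.5794, 0.1775, 0.1953]
eef_rot: [-0.001, 0.924, 0.383, -0.002]
ft_force: [-1.0, -0.0, -2.8]
finger_gap: 0.0545
finger_force: 40.0
```

```bash
python3 -c "
from plan import *
tray('top4')
p=tp(-.052,-.05); print(p); go((*p,.198,-42.7),(*p,.028,-42.7))"
```

```text
tray rim [ 0.4893 -0.3243] [0.219 0.218] 2.6 | depth [ 0.4886 -0.3284] [0.219 0.216] 2.2
[ 0.43904848 -0.38054657]
t 26.45 pos [0.5796 0.1775 0.1956] heading -45.0 tilt [-0.0033 -0.0003] q6 0.88 q1 0.1 gap 0.0543
dx -0.4940 dy 0.2952 dz -0.0018 az -2.3
dx -0.4936 dy 0.2956 dz 0.1682 az -2.3
```

>>> play_rows(
  series=[
    {"dx": -0.02,"dy": 0.012,"dz": 0.0,"ax": 0.0,"ay": 0.0,"az": -2.3},
    {"dx": -0.059,"dy": 0.035,"dz": 0.0,"ax": 0.0,"ay": 0.0,"az": -2.3},
    {"dx": -0.104,"dy": 0.062,"dz": 0.0,"ax": 0.0,"ay": 0.0,"az": -2.3},
    {"dx": -0.153,"dy": 0.091,"dz": 0.0,"ax": 0.0,"ay": 0.0,"az": -2.3},
    {"dx": -0.203,"dy": 0.121,"dz": 0.0,"ax": 0.0,"ay": 0.0,"az": -2.3},
    {"dx": -0.252,"dy": 0.15,"dz": 0.0,"ax": 0.0,"ay": 0.0,"az": -2.3},
    {"dx": -0.302,"dy": 0.18,"dz": 0.0,"ax": 0.0,"ay": 0.0,"az": -2.3},
    {"dx": -0.351,"dy": 0.209,"dz": 0.0,"ax": 0.0,"ay": 0.0,"az": -2.3},
    {"dx": -0.401,"dy": 0.239,"dz": 0.0,"ax": 0.0,"ay": 0.0,"az": -2.3},
    {"dx": -0.44,"dy": 0.262,"dz": 0.0,"ax": 0.0,"ay": 0.0,"az": -2.3},
  ],
)

```text
time_s: 27.7
eef_pos: [0.4536, -0.3207, 0.1968]
eef_rot: [-0.0, 0.916, 0.401, -0.0]
ft_force: [0.8, 0.4, -2.0]
finger_gap: 0.0546
finger_force: 40.0
```

>>> play_rows(
  series=[
    {"dx": -0.035,"dy": 0.02,"dz": 0.0,"ax": 0.0,"ay": 0.0,"az": 0.0},
    {"dx": -0.054,"dy": 0.031,"dz": 0.01,"ax": 0.0,"ay": 0.0,"az": 0.0},
    {"dx": -0.056,"dy": 0.031,"dz": 0.05,"ax": 0.0,"ay": 0.0,"az": 0.0},
    {"dx": -0.056,"dy": 0.031,"dz": 0.09,"ax": 0.0,"ay": 0.0,"az": 0.0},
    {"dx": -0.056,"dy": 0.031,"dz": 0.12,"ax": 0.0,"ay": 0.0,"az": 0.0},
    {"dx": -0.056,"dy": 0.031,"dz": 0.12,"ax": 0.0,"ay": 0.0,"az": 0.0},
    {"dx": -0.056,"dy": 0.031,"dz": 0.12,"ax": 0.0,"ay": 0.0,"az": 0.0},
    {"dx": -0.056,"dy": 0.031,"dz": 0.12,"ax": 0.0,"ay": 0.0,"az": 0.0},
  ],
)

```text
time_s: 28.7
eef_pos: [0.4405, -0.3819, 0.0794]
eef_rot: [0.002, 0.916, 0.401, 0.0]
ft_force: [-0.7, 0.2, -1.6]
finger_gap: 0.0544
finger_force: 40.0
```

```bash
python3 -c "
from plan import *
p=tp(-.052,-.05); go((*p,.028,-42.7))"
```

```text
t 28.7 pos [ 0.4405 -0.3819  0.0794] heading -42.68 tilt [ 0.002  -0.0026] q6 -0.18 q1 -0.92 gap 0.0544
dx -0.0000 dy -0.0021 dz 0.0514 az 0.0
```

>>> play_rows(
  series=[
    {"dx": 0.0,"dy": -0.001,"dz": 0.02,"ax": 0.0,"ay": 0.0,"az": 0.0},
    {"dx": 0.0,"dy": -0.001,"dz": 0.036,"ax": 0.0,"ay": 0.0,"az": 0.0},
    {"dx": 0.0,"dy": -0.001,"dz": 0.046,"ax": 0.0,"ay": 0.0,"az": 0.0},
    {"dx": 0.0,"dy": -0.001,"dz": 0.05,"ax": 0.0,"ay": 0.0,"az": 0.0},
    {"dx": 0.0,"dy": -0.001,"dz": 0.05,"ax": 0.0,"ay": 0.0,"az": 0.0},
    {"dx": 0.0,"dy": -0.001,"dz": 0.05,"ax": 0.0,"ay": 0.0,"az": 0.0},
  ],
)

```text
time_s: 29.45
eef_pos: [0.4392, -0.3807, 0.028]
eef_rot: [0.001, 0.916, 0.401, 0.0]
ft_force: [0.2, -0.4, -2.3]
finger_gap: 0.0547
finger_force: 40.0
```

>>> play_rows(
  series=[
    {"dx": 0.0,"dy": 0.0,"dz": 0.0,"ax": 0.0,"ay": 0.0,"az": 0.0},
    {"dx": 0.0,"dy": 0.0,"dz": 0.0,"ax": 0.0,"ay": 0.0,"az": 0.0},
    {"dx": 0.0,"dy": 0.0,"dz": 0.0,"ax": 0.0,"ay": 0.0,"az": 0.0},
  ],
  gripper=0.068,
)

```text
time_s: 29.82
eef_pos: [0.4391, -0.3805, 0.028]
eef_rot: [0.0, 0.916, 0.401, 0.0]
ft_force: [0.1, -1.2, 0.4]
finger_gap: 0.0685
finger_force: 0.0
```

>>> play_rows(
  series=[
    {"dx": 0.0,"dy": 0.0,"dz": -0.03,"ax": 0.0,"ay": 0.0,"az": 0.0},
    {"dx": 0.0,"dy": 0.0,"dz": -0.08,"ax": 0.0,"ay": 0.0,"az": 0.0},
    {"dx": 0.0,"dy": 0.0,"dz": -0.14,"ax": 0.0,"ay": 0.0,"az": 0.0},
    {"dx": 0.0,"dy": 0.0,"dz": -0.19,"ax": 0.0,"ay": 0.0,"az": 0.0},
    {"dx": 0.0,"dy": 0.0,"dz": -0.19,"ax": 0.0,"ay": 0.0,"az": 0.0},
    {"dx": 0.0,"dy": 0.0,"dz": -0.19,"ax": 0.0,"ay": 0.0,"az": 0.0},
    {"dx": 0.0,"dy": 0.0,"dz": -0.19,"ax": 0.0,"ay": 0.0,"az": 0.0},
  ],
)

```text
time_s: 30.7
eef_pos: [0.4381, -0.3793, 0.2153]
eef_rot: [-0.002, 0.916, 0.401, -0.0]
ft_force: [-0.7, 0.5, -1.1]
finger_gap: 0.0681
finger_force: 0.0
```

```bash
python3 -c "
from plan import *
p=w(.03,.095); go((*p,.217,-45),(*p,.108,-45)); print(p)"
```

```text
t 30.7 pos [ 0.4381 -0.3793  0.2153] heading -42.7 tilt [-0.0024  0.0031] q6 -0.18 q1 -0.92 gap 0.0681
dx 0.5665 dy -0.3244 dz -0.0000 az 2.3
dx 0.5664 dy -0.3240 dz 0.1090 az 2.3
[0.58386325 0.25704133]
```

>>> play_rows(
  series=[
    {"dx": 0.023,"dy": -0.013,"dz": 0.0,"ax": 0.0,"ay": 0.0,"az": 2.3},
    {"dx": 0.068,"dy": -0.039,"dz": 0.0,"ax": 0.0,"ay": 0.0,"az": 2.3},
    {"dx": 0.118,"dy": -0.068,"dz": 0.0,"ax": 0.0,"ay": 0.0,"az": 2.3},
    {"dx": 0.168,"dy": -0.096,"dz": 0.0,"ax": 0.0,"ay": 0.0,"az": 2.3},
    {"dx": 0.218,"dy": -0.125,"dz": 0.0,"ax": 0.0,"ay": 0.0,"az": 2.3},
    {"dx": 0.268,"dy": -0.154,"dz": 0.0,"ax": 0.0,"ay": 0.0,"az": 2.3},
    {"dx": 0.318,"dy": -0.183,"dz": 0.0,"ax": 0.0,"ay": 0.0,"az": 2.3},
    {"dx": 0.368,"dy": -0.211,"dz": 0.0,"ax": 0.0,"ay": 0.0,"az": 2.3},
    {"dx": 0.418,"dy": -0.24,"dz": 0.0,"ax": 0.0,"ay": 0.0,"az": 2.3},
    {"dx": 0.467,"dy": -0.268,"dz": 0.0,"ax": 0.0,"ay": 0.0,"az": 2.3},
  ],
  gripper=0.08,
)

```text
time_s: 31.95
eef_pos: [0.5579, 0.1466, 0.2159]
eef_rot: [-0.0, 0.924, 0.383, -0.001]
ft_force: [0.6, -0.2, -0.5]
finger_gap: 0.0801
finger_force: 0.0
```

>>> play_rows(
  series=[
    {"dx": 0.046,"dy": -0.029,"dz": 0.0,"ax": 0.0,"ay": 0.0,"az": 0.0},
    {"dx": 0.085,"dy": -0.052,"dz": 0.0,"ax": 0.0,"ay": 0.0,"az": 0.0},
    {"dx": 0.097,"dy": -0.061,"dz": 0.0,"ax": 0.0,"ay": 0.0,"az": 0.0},
    {"dx": 0.097,"dy": -0.061,"dz": 0.0,"ax": 0.0,"ay": 0.0,"az": 0.0},
    {"dx": 0.097,"dy": -0.061,"dz": 0.0,"ax": 0.0,"ay": 0.0,"az": 0.0},
    {"dx": 0.097,"dy": -0.061,"dz": 0.0,"ax": 0.0,"ay": 0.0,"az": 0.0},
    {"dx": 0.097,"dy": -0.061,"dz": 0.0,"ax": 0.0,"ay": 0.0,"az": 0.0},
  ],
)

```text
time_s: 32.83
eef_pos: [0.5842, 0.2555, 0.2178]
eef_rot: [0.0, 0.924, 0.382, 0.0]
ft_force: [-0.6, 0.0, -0.7]
finger_gap: 0.0797
finger_force: 0.0
```

```bash
python3 -c "
from plan import *
tray('top5'); p=w(.03,.095); go((*p,.217,-45),(*p,.108,-45)); print(p)"
```

```text
tray rim [ 0.4893 -0.3244] [0.219 0.218] 2.6 | depth [ 0.4887 -0.3281] [0.22  0.215] 2.2
t 32.88 pos [0.5842 0.2557 0.2178] heading -45.05 tilt [ 0.0002 -0.    ] q6 1.01 q1 0.22 gap 0.0801
dx 0.0007 dy -0.0012 dz 0.0008 az -0.1
dx 0.0007 dy -0.0012 dz 0.1098 az -0.1
[0.58386325 0.25704133]
```

>>> play_rows(
  series=[
    {"dx": 0.001,"dy": -0.001,"dz": 0.05,"ax": 0.0,"ay": 0.0,"az": 0.0},
    {"dx": 0.001,"dy": -0.001,"dz": 0.09,"ax": 0.0,"ay": 0.0,"az": 0.0},
    {"dx": 0.001,"dy": -0.001,"dz": 0.11,"ax": 0.0,"ay": 0.0,"az": 0.0},
    {"dx": 0.001,"dy": -0.001,"dz": 0.11,"ax": 0.0,"ay": 0.0,"az": 0.0},
    {"dx": 0.001,"dy": -0.001,"dz": 0.11,"ax": 0.0,"ay": 0.0,"az": 0.0},
  ],
)

```text
time_s: 33.5
eef_pos: [0.5855, 0.2581, 0.1098]
eef_rot: [0.0, 0.924, 0.383, 0.002]
ft_force: [0.5, 0.9, 0.6]
finger_gap: 0.0796
finger_force: 0.0
```

>>> play_rows(
  series=[
    {"dx": 0.0,"dy": 0.0,"dz": 0.0,"ax": 0.0,"ay": 0.0,"az": 0.0},
    {"dx": 0.0,"dy": 0.0,"dz": 0.0,"ax": 0.0,"ay": 0.0,"az": 0.0},
    {"dx": 0.0,"dy": 0.0,"dz": 0.0,"ax": 0.0,"ay": 0.0,"az": 0.0},
    {"dx": 0.0,"dy": 0.0,"dz": 0.0,"ax": 0.0,"ay": 0.0,"az": 0.0},
  ],
  gripper=0.03,
)

```text
time_s: 34.0
eef_pos: [0.5845, 0.2579, 0.1083]
eef_rot: [0.0, 0.924, 0.383, 0.001]
ft_force: [-0.7, -0.6, 3.6]
finger_gap: 0.0544
finger_force: 40.0
```

>>> play_rows(
  series=[
    {"dx": 0.0,"dy": 0.0,"dz": -0.03,"ax": 0.0,"ay": 0.0,"az": 0.0},
    {"dx": 0.0,"dy": 0.0,"dz": -0.06,"ax": 0.0,"ay": 0.0,"az": 0.0},
    {"dx": 0.0,"dy": 0.0,"dz": -0.09,"ax": 0.0,"ay": 0.0,"az": 0.0},
    {"dx": 0.0,"dy": 0.0,"dz": -0.09,"ax": 0.0,"ay": 0.0,"az": 0.0},
    {"dx": 0.0,"dy": 0.0,"dz": -0.09,"ax": 0.0,"ay": 0.0,"az": 0.0},
    {"dx": 0.0,"dy": 0.0,"dz": -0.09,"ax": 0.0,"ay": 0.0,"az": 0.0},
  ],
)

```text
time_s: 34.75
eef_pos: [0.5828, 0.2575, 0.1951]
eef_rot: [-0.0, 0.924, 0.383, -0.002]
ft_force: [-1.2, -0.9, -3.1]
finger_gap: 0.055
finger_force: 40.0
```

```bash
python3 -c "
from plan import *
tray('top6')
p=tp(.052,.05); print(p); go((*p,.198,-42.7),(*p,.028,-42.7))"
```

```text
tray rim [ 0.4893 -0.3244] [0.219 0.218] 2.5 | depth [ 0.4886 -0.3289] [0.22  0.216] 2.4
[ 0.53895152 -0.27645343]
t 34.8 pos [0.583  0.2576 0.1955] heading -45.0 tilt [-0.0033 -0.0008] q6 1.01 q1 0.23 gap 0.0548
dx -0.4088 dy 0.3464 dz -0.0020 az -2.3
dx -0.4083 dy 0.3467 dz 0.1680 az -2.3
```

>>> play_rows(
  series=[
    {"dx": -0.02,"dy": 0.017,"dz": 0.0,"ax": 0.0,"ay": 0.0,"az": -2.3},
    {"dx": -0.057,"dy": 0.048,"dz": 0.0,"ax": 0.0,"ay": 0.0,"az": -2.3},
    {"dx": -0.098,"dy": 0.083,"dz": 0.0,"ax": 0.0,"ay": 0.0,"az": -2.3},
    {"dx": -0.139,"dy": 0.118,"dz": 0.0,"ax": 0.0,"ay": 0.0,"az": -2.3},
    {"dx": -0.18,"dy": 0.152,"dz": 0.0,"ax": 0.0,"ay": 0.0,"az": -2.3},
    {"dx": -0.221,"dy": 0.187,"dz": 0.0,"ax": 0.0,"ay": 0.0,"az": -2.3},
    {"dx": -0.262,"dy": 0.221,"dz": 0.0,"ax": 0.0,"ay": 0.0,"az": -2.3},
    {"dx": -0.303,"dy": 0.256,"dz": 0.0,"ax": 0.0,"ay": 0.0,"az": -2.3},
    {"dx": -0.344,"dy": 0.29,"dz": 0.0,"ax": 0.0,"ay": 0.0,"az": -2.3},
    {"dx": -0.377,"dy": 0.318,"dz": 0.0,"ax": 0.0,"ay": 0.0,"az": -2.3},
  ],
)

```text
time_s: 36.05
eef_pos: [0.5415, -0.2355, 0.1967]
eef_rot: [-0.0, 0.916, 0.401, -0.0]
ft_force: [-0.1, 0.6, -2.1]
finger_gap: 0.0551
finger_force: 40.0
```

>>> play_rows(
  series=[
    {"dx": -0.025,"dy": 0.02,"dz": 0.0,"ax": 0.0,"ay": 0.0,"az": 0.0},
    {"dx": -0.034,"dy": 0.026,"dz": 0.01,"ax": 0.0,"ay": 0.0,"az": 0.0},
    {"dx": -0.034,"dy": 0.026,"dz": 0.05,"ax": 0.0,"ay": 0.0,"az": 0.0},
    {"dx": -0.034,"dy": 0.026,"dz": 0.09,"ax": 0.0,"ay": 0.0,"az": 0.0},
    {"dx": -0.034,"dy": 0.026,"dz": 0.12,"ax": 0.0,"ay": 0.0,"az": 0.0},
    {"dx": -0.034,"dy": 0.026,"dz": 0.12,"ax": 0.0,"ay": 0.0,"az": 0.0},
    {"dx": -0.034,"dy": 0.026,"dz": 0.12,"ax": 0.0,"ay": 0.0,"az": 0.0},
    {"dx": -0.034,"dy": 0.026,"dz": 0.12,"ax": 0.0,"ay": 0.0,"az": 0.0},
  ],
)

```text
time_s: 37.05
eef_pos: [0.5396, -0.2768, 0.0796]
eef_rot: [0.001, 0.916, 0.401, 0.001]
ft_force: [0.2, -0.8, -2.5]
finger_gap: 0.0547
finger_force: 40.0
```

```bash
python3 -c "
from plan import *
p=tp(.052,.05); go((*p,.028,-42.7))"
```

```text
t 37.05 pos [ 0.5396 -0.2768  0.0796] heading -42.68 tilt [ 0.0027 -0.002 ] q6 0.07 q1 -0.67 gap 0.0547
dx -0.0002 dy -0.0009 dz 0.0516 az 0.0
```

>>> play_rows(
  series=[
    {"dx": 0.0,"dy": 0.0,"dz": 0.02,"ax": 0.0,"ay": 0.0,"az": 0.0},
    {"dx": 0.0,"dy": 0.0,"dz": 0.036,"ax": 0.0,"ay": 0.0,"az": 0.0},
    {"dx": 0.0,"dy": 0.0,"dz": 0.046,"ax": 0.0,"ay": 0.0,"az": 0.0},
    {"dx": 0.0,"dy": 0.0,"dz": 0.05,"ax": 0.0,"ay": 0.0,"az": 0.0},
    {"dx": 0.0,"dy": 0.0,"dz": 0.05,"ax": 0.0,"ay": 0.0,"az": 0.0},
    {"dx": 0.0,"dy": 0.0,"dz": 0.05,"ax": 0.0,"ay": 0.0,"az": 0.0},
  ],
)

```text
time_s: 37.8
eef_pos: [0.5386, -0.2764, 0.0276]
eef_rot: [0.0, 0.916, 0.401, 0.0]
ft_force: [-0.4, 0.4, -2.0]
finger_gap: 0.0549
finger_force: 40.0
```

>>> play_rows(
  series=[
    {"dx": 0.0,"dy": 0.0,"dz": 0.0,"ax": 0.0,"ay": 0.0,"az": 0.0},
    {"dx": 0.0,"dy": 0.0,"dz": 0.0,"ax": 0.0,"ay": 0.0,"az": 0.0},
    {"dx": 0.0,"dy": 0.0,"dz": 0.0,"ax": 0.0,"ay": 0.0,"az": 0.0},
  ],
  gripper=0.068,
)

```text
time_s: 38.17
eef_pos: [0.5387, -0.2765, 0.028]
eef_rot: [0.0, 0.916, 0.401, 0.0]
ft_force: [-1.1, 0.1, -0.9]
finger_gap: 0.0679
finger_force: 0.0
```

>>> play_rows(
  series=[
    {"dx": 0.0,"dy": 0.0,"dz": -0.03,"ax": 0.0,"ay": 0.0,"az": 0.0},
    {"dx": 0.0,"dy": 0.0,"dz": -0.08,"ax": 0.0,"ay": 0.0,"az": 0.0},
    {"dx": 0.0,"dy": 0.0,"dz": -0.14,"ax": 0.0,"ay": 0.0,"az": 0.0},
    {"dx": 0.0,"dy": 0.0,"dz": -0.19,"ax": 0.0,"ay": 0.0,"az": 0.0},
    {"dx": 0.0,"dy": 0.0,"dz": -0.19,"ax": 0.0,"ay": 0.0,"az": 0.0},
    {"dx": 0.0,"dy": 0.0,"dz": -0.19,"ax": 0.0,"ay": 0.0,"az": 0.0},
    {"dx": 0.0,"dy": 0.0,"dz": -0.19,"ax": 0.0,"ay": 0.0,"az": 0.0},
  ],
)

```text
time_s: 39.05
eef_pos: [0.5374, -0.2755, 0.2153]
eef_rot: [-0.002, 0.916, 0.401, -0.001]
ft_force: [0.7, 0.2, 0.1]
finger_gap: 0.0679
finger_force: 0.0
```

```bash
python3 -c "
from plan import *
p=w(.03,.175); go((*p,.217,-87.7),(*p,.108,-87.7)); print(p)"
```

```text
t 39.05 pos [ 0.5374 -0.2755  0.2153] heading -42.7 tilt [-0.0032  0.0025] q6 0.07 q1 -0.67 gap 0.0679
dx 0.4837 dy -0.3790 dz -0.0004 az 45.0
dx 0.4837 dy -0.3786 dz 0.1086 az 45.0
[0.5869265  0.33698266]
```

>>> play_rows(
  series=[
    {"dx": 0.019,"dy": -0.015,"dz": 0.0,"ax": 0.0,"ay": 0.0,"az": 5.0},
    {"dx": 0.058,"dy": -0.046,"dz": 0.0,"ax": 0.0,"ay": 0.0,"az": 10.0},
    {"dx": 0.099,"dy": -0.078,"dz": 0.0,"ax": 0.0,"ay": 0.0,"az": 15.0},
    {"dx": 0.14,"dy": -0.11,"dz": 0.0,"ax": 0.0,"ay": 0.0,"az": 20.0},
    {"dx": 0.181,"dy": -0.143,"dz": 0.0,"ax": 0.0,"ay": 0.0,"az": 25.0},
    {"dx": 0.222,"dy": -0.175,"dz": 0.0,"ax": 0.0,"ay": 0.0,"az": 30.0},
    {"dx": 0.264,"dy": -0.207,"dz": 0.0,"ax": 0.0,"ay": 0.0,"az": 35.0},
    {"dx": 0.305,"dy": -0.24,"dz": 0.0,"ax": 0.0,"ay": 0.0,"az": 40.0},
    {"dx": 0.346,"dy": -0.272,"dz": 0.0,"ax": 0.0,"ay": 0.0,"az": 45.0},
    {"dx": 0.387,"dy": -0.3045,"dz": 0.0,"ax": 0.0,"ay": 0.0,"az": 45.0},
  ],
  gripper=0.08,
)

```text
time_s: 40.3
eef_pos: [0.5762, 0.2162, 0.2157]
eef_rot: [0.0, 1.0, 0.02, -0.001]
ft_force: [0.1, 0.2, 0.6]
finger_gap: 0.0801
finger_force: 0.0
```

>>> play_rows(
  series=[
    {"dx": 0.006,"dy": -0.05,"dz": 0.0,"ax": 0.0,"ay": 0.0,"az": 0.0},
    {"dx": 0.012,"dy": -0.1,"dz": 0.0,"ax": 0.0,"ay": 0.0,"az": 0.0},
    {"dx": 0.0145,"dy": -0.122,"dz": 0.0,"ax": 0.0,"ay": 0.0,"az": 0.0},
    {"dx": 0.0145,"dy": -0.122,"dz": 0.0,"ax": 0.0,"ay": 0.0,"az": 0.0},
    {"dx": 0.0145,"dy": -0.122,"dz": 0.0,"ax": 0.0,"ay": 0.0,"az": 0.0},
    {"dx": 0.0145,"dy": -0.122,"dz": 0.0,"ax": 0.0,"ay": 0.0,"az": 0.0},
    {"dx": 0.0145,"dy": -0.122,"dz": 0.0,"ax": 0.0,"ay": 0.0,"az": 0.0},
  ],
)

```text
time_s: 41.18
eef_pos: [0.5869, 0.3362, 0.2177]
eef_rot: [0.0, 1.0, 0.019, 0.0]
ft_force: [-1.0, 0.9, 0.1]
finger_gap: 0.0797
finger_force: 0.0
```

```bash
python3 -c "
from plan import *
s=tray('top7'); p=w(.03,.175); go((*p,.217,-87.7),(*p,.108,-87.7)); print(p)
b=cv2.resize(s['pixels'][140:280,380:520],None,fx=4,fy=4,interpolation=cv2.INTER_CUBIC); cv2.imwrite('pics/crop7.png',b[:,:,::-1])"
```

```text
tray rim [ 0.4893 -0.3244] [0.219 0.218] 2.5 | depth [ 0.4888 -0.3292] [0.22  0.217] 2.1
t 41.23 pos [0.5868 0.3364 0.2178] heading -87.76 tilt [0.0002 0.    ] q6 1.87 q1 0.34 gap 0.0802
dx 0.0001 dy -0.0006 dz 0.0008 az -0.1
dx 0.0001 dy -0.0006 dz 0.1098 az -0.1
[0.5869265  0.33698266]
```

View pics/crop7.png

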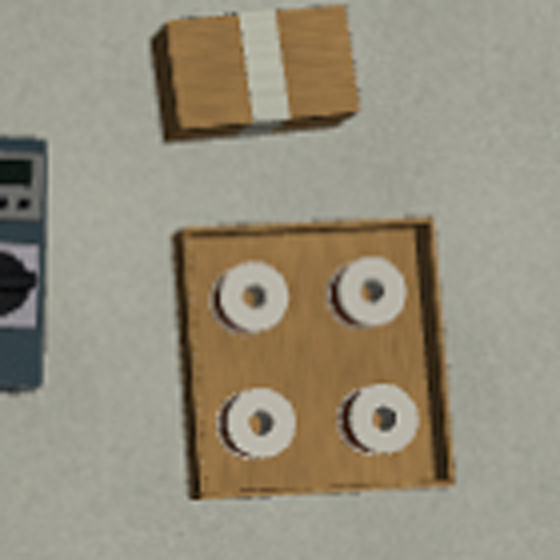

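Four bobbins stand flat at crop (252,297), (370,292), (260,423) and (383,419), and the centre is free. Bobbin 1 next.

>>> play_rows(
  series=[
    {"dx": 0.0,"dy": -0.001,"dz": 0.05,"ax": 0.0,"ay": 0.0,"az": 0.0},
    {"dx": 0.0,"dy": -0.001,"dz": 0.09,"ax": 0.0,"ay": 0.0,"az": 0.0},
    {"dx": 0.0,"dy": -0.001,"dz": 0.11,"ax": 0.0,"ay": 0.0,"az": 0.0},
    {"dx": 0.0,"dy": -0.001,"dz": 0.11,"ax": 0.0,"ay": 0.0,"az": 0.0},
    {"dx": 0.0,"dy": -0.001,"dz": 0.11,"ax": 0.0,"ay": 0.0,"az": 0.0},
  ],
)

```text
time_s: 41.85
eef_pos: [0.588, 0.3386, 0.1099]
eef_rot: [-0.001, 1.0, 0.02, 0.002]
ft_force: [0.5, -0.6, 0.7]
finger_gap: 0.0803
finger_force: 0.0
```

>>> play_rows(
  series=[
    {"dx": 0.0,"dy": 0.0,"dz": 0.0,"ax": 0.0,"ay": 0.0,"az": 0.0},
    {"dx": 0.0,"dy": 0.0,"dz": 0.0,"ax": 0.0,"ay": 0.0,"az": 0.0},
    {"dx": 0.0,"dy": 0.0,"dz": 0.0,"ax": 0.0,"ay": 0.0,"az": 0.0},
    {"dx": 0.0,"dy": 0.0,"dz": 0.0,"ax": 0.0,"ay": 0.0,"az": 0.0},
  ],
  gripper=0.03,
)

```text
time_s: 42.35
eef_pos: [0.5873, 0.3377, 0.1086]
eef_rot: [0.0, 1.0, 0.02, 0.001]
ft_force: [0.0, -4.2, 4.7]
finger_gap: 0.0548
finger_force: 40.0
```

>>> play_rows(
  series=[
    {"dx": 0.0,"dy": 0.0,"dz": -0.03,"ax": 0.0,"ay": 0.0,"az": 0.0},
    {"dx": 0.0,"dy": 0.0,"dz": -0.06,"ax": 0.0,"ay": 0.0,"az": 0.0},
    {"dx": 0.0,"dy": 0.0,"dz": -0.09,"ax": 0.0,"ay": 0.0,"az": 0.0},
    {"dx": 0.0,"dy": 0.0,"dz": -0.09,"ax": 0.0,"ay": 0.0,"az": 0.0},
    {"dx": 0.0,"dy": 0.0,"dz": -0.09,"ax": 0.0,"ay": 0.0,"az": 0.0},
    {"dx": 0.0,"dy": 0.0,"dz": -0.09,"ax": 0.0,"ay": 0.0,"az": 0.0},
  ],
)

```text
time_s: 43.1
eef_pos: [0.5854, 0.3378, 0.1949]
eef_rot: [0.001, 1.0, 0.02, -0.002]
ft_force: [0.2, -0.0, -3.7]
finger_gap: 0.0552
finger_force: 40.0
```

```bash
python3 -c "
from plan import *
s=tray('top8')
v=[w_ for w_ in __import__('m').white(s,(415,190,500,270))]; P=plane(s,[x[:2] for x in v],.043); print(P.round(4), P.mean(0).round(4))
print(np.array([tp(a,b) for a in(-.052,.052) for b in (-.05,.05)]).round(4))
p=tp(0,0); print(p); go((*p,.198,-87.7),(*p,.028,-87.7))"
```

```text
tray rim [ 0.4892 -0.3244] [0.219 0.218] 2.5 | depth [ 0.4885 -0.3277] [0.219 0.217] 2.1
[[ 0.5383 -0.2769  0.043 ]
 [ 0.437  -0.2803  0.043 ]
 [ 0.5424 -0.3741  0.043 ]
 [ 0.4408 -0.3806  0.043 ]] [ 0.4896 -0.328   0.043 ]
[[ 0.439  -0.3805]
 [ 0.435  -0.2806]
 [ 0.543  -0.3764]
 [ 0.539  -0.2765]]
[ 0.489  -0.3285]
t 43.15 pos [0.5856 0.3378 0.1953] heading -87.7 tilt [-0.0034 -0.0011] q6 1.88 q1 0.34 gap 0.0549
dx -0.1233 dy 0.6619 dz -0.0016 az 0.0
dx -0.1227 dy 0.6618 dz 0.1684 az 0.0
```

>>> play_rows(
  series=[
    {"dx": -0.004,"dy": 0.02,"dz": 0.0,"ax": 0.0,"ay": 0.0,"az": 0.0},
    {"dx": -0.011,"dy": 0.06,"dz": 0.0,"ax": 0.0,"ay": 0.0,"az": 0.0},
    {"dx": -0.021,"dy": 0.11,"dz": 0.0,"ax": 0.0,"ay": 0.0,"az": 0.0},
    {"dx": -0.03,"dy": 0.16,"dz": 0.0,"ax": 0.0,"ay": 0.0,"az": 0.0},
    {"dx": -0.04,"dy": 0.21,"dz": 0.0,"ax": 0.0,"ay": 0.0,"az": 0.0},
    {"dx": -0.049,"dy": 0.26,"dz": 0.0,"ax": 0.0,"ay": 0.0,"az": 0.0},
    {"dx": -0.059,"dy": 0.31,"dz": 0.0,"ax": 0.0,"ay": 0.0,"az": 0.0},
    {"dx": -0.068,"dy": 0.36,"dz": 0.0,"ax": 0.0,"ay": 0.0,"az": 0.0},
    {"dx": -0.078,"dy": 0.41,"dz": 0.0,"ax": 0.0,"ay": 0.0,"az": 0.0},
    {"dx": -0.087,"dy": 0.46,"dz": 0.0,"ax": 0.0,"ay": 0.0,"az": 0.0},
  ],
)

```text
time_s: 44.4
eef_pos: [0.5173, -0.1263, 0.1969]
eef_rot: [-0.0, 1.0, 0.02, -0.0]
ft_force: [1.3, 0.2, -3.8]
finger_gap: 0.0551
finger_force: 40.0
```

>>> play_rows(
  series=[
    {"dx": -0.009,"dy": 0.05,"dz": 0.0,"ax": 0.0,"ay": 0.0,"az": 0.0},
    {"dx": -0.019,"dy": 0.1,"dz": 0.0,"ax": 0.0,"ay": 0.0,"az": 0.0},
    {"dx": -0.028,"dy": 0.15,"dz": 0.0,"ax": 0.0,"ay": 0.0,"az": 0.0},
    {"dx": -0.036,"dy": 0.19,"dz": 0.0,"ax": 0.0,"ay": 0.0,"az": 0.0},
    {"dx": -0.038,"dy": 0.2015,"dz": 0.02,"ax": 0.0,"ay": 0.0,"az": 0.0},
    {"dx": -0.038,"dy": 0.2015,"dz": 0.06,"ax": 0.0,"ay": 0.0,"az": 0.0},
    {"dx": -0.038,"dy": 0.2015,"dz": 0.09,"ax": 0.0,"ay": 0.0,"az": 0.0},
    {"dx": -0.038,"dy": 0.2015,"dz": 0.09,"ax": 0.0,"ay": 0.0,"az": 0.0},
    {"dx": -0.038,"dy": 0.2015,"dz": 0.09,"ax": 0.0,"ay": 0.0,"az": 0.0},
    {"dx": -0.038,"dy": 0.2015,"dz": 0.09,"ax": 0.0,"ay": 0.0,"az": 0.0},
  ],
)

```text
time_s: 45.65
eef_pos: [0.4893, -0.3285, 0.1094]
eef_rot: [0.001, 1.0, 0.02, 0.001]
ft_force: [0.2, 0.3, -3.6]
finger_gap: 0.0548
finger_force: 40.0
```

```bash
python3 -c "
from plan import *
s=snap('wrist','wrist9')
p=tp(0,0); go((*p,.028,-87.7))"
```

```text
t 45.7 pos [ 0.4892 -0.3285  0.1093] heading -87.68 tilt [ 0.0022 -0.0022] q6 0.73 q1 -0.8 gap 0.0549
dx -0.0004 dy -0.0001 dz 0.0813 az 0.0
```

View pics/wrist9.png

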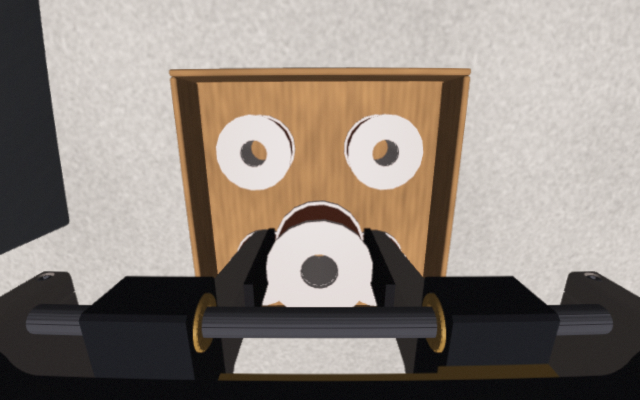

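Bobbin 1 is held at (320,268), centred over the free spot. I'll lower it.

>>> play_rows(
  series=[
    {"dx": 0.0,"dy": 0.0,"dz": 0.02,"ax": 0.0,"ay": 0.0,"az": 0.0},
    {"dx": 0.0,"dy": 0.0,"dz": 0.04,"ax": 0.0,"ay": 0.0,"az": 0.0},
    {"dx": 0.0,"dy": 0.0,"dz": 0.06,"ax": 0.0,"ay": 0.0,"az": 0.0},
    {"dx": 0.0,"dy": 0.0,"dz": 0.074,"ax": 0.0,"ay": 0.0,"az": 0.0},
    {"dx": 0.0,"dy": 0.0,"dz": 0.08,"ax": 0.0,"ay": 0.0,"az": 0.0},
    {"dx": 0.0,"dy": 0.0,"dz": 0.08,"ax": 0.0,"ay": 0.0,"az": 0.0},
    {"dx": 0.0,"dy": 0.0,"dz": 0.08,"ax": 0.0,"ay": 0.0,"az": 0.0},
  ],
)

```text
time_s: 46.58
eef_pos: [0.4885, -0.3281, 0.0277]
eef_rot: [0.0, 1.0, 0.02, 0.0]
ft_force: [0.2, 0.2, -3.3]
finger_gap: 0.0554
finger_force: 40.0
```

>>> play_rows(
  series=[
    {"dx": 0.0,"dy": 0.0,"dz": 0.0,"ax": 0.0,"ay": 0.0,"az": 0.0},
    {"dx": 0.0,"dy": 0.0,"dz": 0.0,"ax": 0.0,"ay": 0.0,"az": 0.0},
    {"dx": 0.0,"dy": 0.0,"dz": 0.0,"ax": 0.0,"ay": 0.0,"az": 0.0},
  ],
  gripper=0.068,
)

```text
time_s: 46.95
eef_pos: [0.4885, -0.3282, 0.028]
eef_rot: [0.0, 1.0, 0.02, 0.0]
ft_force: [0.7, 0.4, 0.3]
finger_gap: 0.0679
finger_force: 0.0
```

>>> play_rows(
  series=[
    {"dx": 0.0,"dy": 0.0,"dz": -0.03,"ax": 0.0,"ay": 0.0,"az": 0.0},
    {"dx": 0.0,"dy": 0.0,"dz": -0.08,"ax": 0.0,"ay": 0.0,"az": 0.0},
    {"dx": 0.0,"dy": 0.0,"dz": -0.14,"ax": 0.0,"ay": 0.0,"az": 0.0},
    {"dx": 0.0,"dy": 0.0,"dz": -0.19,"ax": 0.0,"ay": 0.0,"az": 0.0},
    {"dx": 0.0,"dy": 0.0,"dz": -0.19,"ax": 0.0,"ay": 0.0,"az": 0.0},
    {"dx": 0.0,"dy": 0.0,"dz": -0.19,"ax": 0.0,"ay": 0.0,"az": 0.0},
    {"dx": 0.0,"dy": 0.0,"dz": -0.19,"ax": 0.0,"ay": 0.0,"az": 0.0},
  ],
)

```text
time_s: 47.82
eef_pos: [0.4874, -0.327, 0.2153]
eef_rot: [-0.001, 1.0, 0.02, -0.001]
ft_force: [0.3, -1.3, 0.2]
finger_gap: 0.0682
finger_force: 0.0
```

```bash
python3 -c "
from plan import *
i=(.5425,-.0617); go((*i,.23,-4),(*i,.118,-2.2)); print(w(0,-.225))"
```

```text
t 47.83 pos [ 0.4874 -0.327   0.2153] heading -87.7 tilt [-0.0027  0.0028] q6 0.73 q1 -0.8 gap 0.0682
dx 0.0657 dy -0.2629 dz -0.0141 az -83.7
dx 0.0659 dy -0.2626 dz 0.0979 az -85.5
[ 0.54163225 -0.06157528]
```

>>> play_rows(
  series=[
    {"dx": 0.008,"dy": -0.033,"dz": -0.012,"ax": 0.0,"ay": 0.0,"az": -10.0},
    {"dx": 0.016,"dy": -0.066,"dz": -0.012,"ax": 0.0,"ay": 0.0,"az": -20.0},
    {"dx": 0.024,"dy": -0.099,"dz": -0.012,"ax": 0.0,"ay": 0.0,"az": -30.0},
    {"dx": 0.032,"dy": -0.132,"dz": -0.012,"ax": 0.0,"ay": 0.0,"az": -40.0},
    {"dx": 0.04,"dy": -0.165,"dz": -0.012,"ax": 0.0,"ay": 0.0,"az": -50.0},
    {"dx": 0.048,"dy": -0.198,"dz": -0.012,"ax": 0.0,"ay": 0.0,"az": -60.0},
    {"dx": 0.056,"dy": -0.231,"dz": -0.012,"ax": 0.0,"ay": 0.0,"az": -70.0},
    {"dx": 0.065,"dy": -0.264,"dz": -0.012,"ax": 0.0,"ay": 0.0,"az": -80.0},
    {"dx": 0.065,"dy": -0.264,"dz": -0.012,"ax": 0.0,"ay": 0.0,"az": -85.5},
    {"dx": 0.065,"dy": -0.264,"dz": -0.012,"ax": 0.0,"ay": 0.0,"az": -85.5},
  ],
  gripper=0.04,
)

```text
time_s: 49.08
eef_pos: [0.5419, -0.0609, 0.228]
eef_rot: [-0.001, 0.721, 0.693, -0.001]
ft_force: [-0.3, -0.7, -0.7]
finger_gap: 0.0397
finger_force: 0.0
```

>>> play_rows(
  series=[
    {"dx": 0.0,"dy": 0.0,"dz": 0.0,"ax": 0.0,"ay": 0.0,"az": 0.0},
    {"dx": 0.0,"dy": 0.0,"dz": 0.0,"ax": 0.0,"ay": 0.0,"az": 0.0},
    {"dx": 0.0,"dy": 0.0,"dz": 0.0,"ax": 0.0,"ay": 0.0,"az": 0.0},
  ],
)

```text
time_s: 49.45
eef_pos: [0.5425, -0.0617, 0.2295]
eef_rot: [-0.0, 0.721, 0.693, -0.0]
ft_force: [0.3, 0.5, 0.8]
finger_gap: 0.0401
finger_force: 0.0
```

```bash
python3 -c "
from plan import *
from m import white
s=tray('top10'); s2=snap('wrist','wrist10')
v=white(s,(415,190,500,270)); print(plane(s,[x[:2] for x in v],.043).round(4)); C=cloud(s)
print([round(float(np.median(C[int(x[1])-6:int(x[1])+7,int(x[0])-6:int(x[0])+7,2])),4) for x in v])
i=(.5425,-.0617); go((*i,.23,-2.2),(*i,.118,-2.2))
big=np.vstack([cv2.resize(s['pixels'][160:280,370:510],(467,400)),])
cv2.imwrite('pics/crop10.png',np.hstack([cv2.resize(s2['pixels'],(480,300)),cv2.resize(s['pixels'][160:270,410:510],(273,300))])[:,:,::-1])"
```

```text
tray rim [ 0.4892 -0.3242] [0.219 0.218] 2.5 | depth [ 0.4887 -0.3287] [0.22  0.216] 2.3
[[ 0.5383 -0.2769  0.043 ]
 [ 0.437  -0.2803  0.043 ]
 [ 0.4885 -0.3287  0.043 ]
 [ 0.5428 -0.3749  0.043 ]
 [ 0.4408 -0.3806  0.043 ]]
[0.0413, 0.0401, 0.0412, 0.0409, 0.0415]
t 49.55 pos [ 0.5426 -0.0616  0.2296] heading -2.24 tilt [ 0. -0.] q6 -0.3 q1 -0.33 gap 0.0398
dx -0.0001 dy -0.0001 dz -0.0004 az -0.0
dx -0.0001 dy -0.0001 dz 0.1116 az -0.0
```

View pics/crop10.png

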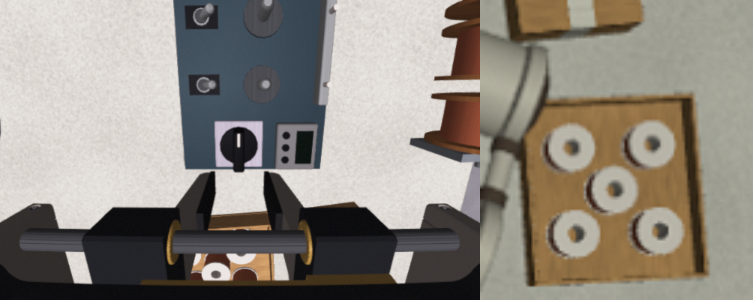

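All five bobbins stand flat in the tray. The isolator bar at (238,145) lies along y, so it is off, and it sits between the fingers. Turning it back on.

>>> play_rows(
  series=[
    {"dx": 0.0,"dy": 0.0,"dz": 0.06,"ax": 0.0,"ay": 0.0,"az": 0.0},
    {"dx": 0.0,"dy": 0.0,"dz": 0.1,"ax": 0.0,"ay": 0.0,"az": 0.0},
    {"dx": 0.0,"dy": 0.0,"dz": 0.112,"ax": 0.0,"ay": 0.0,"az": 0.0},
    {"dx": 0.0,"dy": 0.0,"dz": 0.112,"ax": 0.0,"ay": 0.0,"az": 0.0},
    {"dx": 0.0,"dy": 0.0,"dz": 0.112,"ax": 0.0,"ay": 0.0,"az": 0.0},
  ],
)

```text
time_s: 50.18
eef_pos: [0.5442, -0.062, 0.1198]
eef_rot: [0.002, 0.721, 0.693, 0.001]
ft_force: [0.0, -0.4, 0.5]
finger_gap: 0.04
finger_force: 0.0
```

>>> play_rows(
  series=[
    {"dx": 0.0,"dy": 0.0,"dz": 0.0,"ax": 0.0,"ay": 0.0,"az": 0.0},
    {"dx": 0.0,"dy": 0.0,"dz": 0.0,"ax": 0.0,"ay": 0.0,"az": 0.0},
    {"dx": 0.0,"dy": 0.0,"dz": 0.0,"ax": 0.0,"ay": 0.0,"az": 0.0},
    {"dx": 0.0,"dy": 0.0,"dz": 0.0,"ax": 0.0,"ay": 0.0,"az": 0.0},
  ],
  gripper=0.0,
  force=25,
)

```text
time_s: 50.68
eef_pos: [0.5418, -0.0615, 0.1181]
eef_rot: [-0.001, 0.72, 0.694, -0.001]
ft_force: [-5.0, -0.3, 4.6]
finger_gap: 0.0137
finger_force: 25.0
```

>>> play_rows(
  series=[
    {"dx": 0.0,"dy": 0.0,"dz": 0.0,"ax": 0.0,"ay": 0.0,"az": 10.0},
    {"dx": 0.0,"dy": 0.0,"dz": 0.0,"ax": 0.0,"ay": 0.0,"az": 20.0},
    {"dx": 0.0,"dy": 0.0,"dz": 0.0,"ax": 0.0,"ay": 0.0,"az": 30.0},
    {"dx": 0.0,"dy": 0.0,"dz": 0.0,"ax": 0.0,"ay": 0.0,"az": 40.0},
    {"dx": 0.0,"dy": 0.0,"dz": 0.0,"ax": 0.0,"ay": 0.0,"az": 50.0},
    {"dx": 0.0,"dy": 0.0,"dz": 0.0,"ax": 0.0,"ay": 0.0,"az": 60.0},
    {"dx": 0.0,"dy": 0.0,"dz": 0.0,"ax": 0.0,"ay": 0.0,"az": 70.0},
    {"dx": 0.0,"dy": 0.0,"dz": 0.0,"ax": 0.0,"ay": 0.0,"az": 80.0},
    {"dx": 0.0,"dy": 0.0,"dz": 0.0,"ax": 0.0,"ay": 0.0,"az": 88.0},
    {"dx": 0.0,"dy": 0.0,"dz": 0.0,"ax": 0.0,"ay": 0.0,"az": 88.0},
  ],
)

```text
time_s: 51.92
eef_pos: [0.5425, -0.0622, 0.1181]
eef_rot: [0.001, 1.0, -0.001, -0.0]
ft_force: [-2.8, -3.8, 4.4]
finger_gap: 0.0137
finger_force: 25.0
```

>>> play_rows(
  series=[
    {"dx": 0.0,"dy": 0.0,"dz": 0.0,"ax": 0.0,"ay": 0.0,"az": 0.0},
    {"dx": 0.0,"dy": 0.0,"dz": 0.0,"ax": 0.0,"ay": 0.0,"az": 0.0},
    {"dx": 0.0,"dy": 0.0,"dz": 0.0,"ax": 0.0,"ay": 0.0,"az": 0.0},
    {"dx": 0.0,"dy": 0.0,"dz": -0.06,"ax": 0.0,"ay": 0.0,"az": 0.0},
    {"dx": 0.0,"dy": 0.0,"dz": -0.12,"ax": 0.0,"ay": 0.0,"az": 0.0},
    {"dx": -0.05,"dy": 0.0,"dz": -0.14,"ax": 0.0,"ay": 0.0,"az": 0.0},
    {"dx": -0.1,"dy": 0.0,"dz": -0.14,"ax": 0.0,"ay": 0.0,"az": 0.0},
    {"dx": -0.1,"dy": 0.0,"dz": -0.14,"ax": 0.0,"ay": 0.0,"az": 0.0},
    {"dx": -0.1,"dy": 0.0,"dz": -0.14,"ax": 0.0,"ay": 0.0,"az": 0.0},
    {"dx": -0.1,"dy": 0.0,"dz": -0.14,"ax": 0.0,"ay": 0.0,"az": 0.0},
  ],
  gripper=0.04,
)

```text
time_s: 53.18
eef_pos: [0.4435, -0.0612, 0.2577]
eef_rot: [-0.0, 1.0, -0.002, 0.0]
ft_force: [0.0, -0.3, -0.3]
finger_gap: 0.0397
finger_force: 0.0
```

```bash
python3 -c "
from plan import *
from m import white
s=tray('top11'); s2=snap('wrist','wrist11'); st=status.sense(); print(st['ft_force'],st['finger_gap'],st['dq'].round(3))
v=white(s,(415,190,500,270)); print(plane(s,[x[:2] for x in v],.043).round(4))
cv2.imwrite('pics/crop11.png',np.vstack([s2['pixels'][:280],cv2.resize(s['pixels'][140:270,160:510],(640,238))])[:,:,::-1])"
```

```text
tray rim [ 0.4894 -0.3246] [0.219 0.217] 2.4 | depth [ 0.4887 -0.3283] [0.22  0.216] 2.1
[ 0.43433449 -0.29321371  0.98557994] 0.039634071267498794 [ 0.001 -0.004  0.006  0.001  0.002  0.001]
[[ 0.4663 -0.1966  0.043 ]
 [ 0.5383 -0.2769  0.043 ]
 [ 0.437  -0.2803  0.043 ]
 [ 0.4885 -0.3287  0.043 ]
 [ 0.5424 -0.3741  0.043 ]
 [ 0.4408 -0.3806  0.043 ]]
```

View pics/crop11.png

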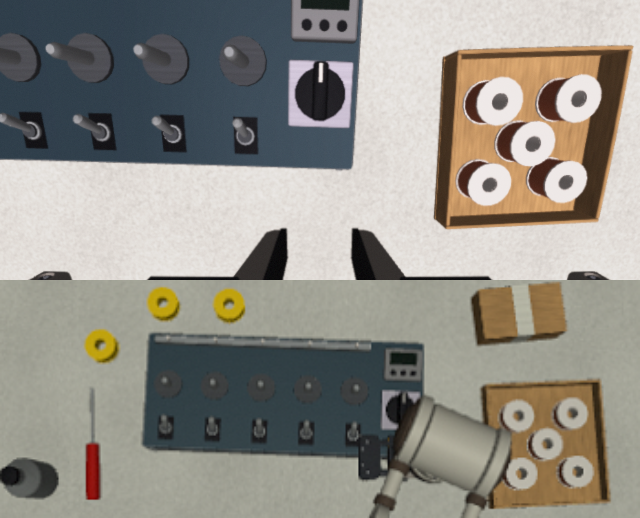

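The isolator bar (320,90) runs front to back again (on), and all toggles lean to the rear. The five bobbins stand flat, the bystanders are untouched and the gripper is clear. Handing in.

```bash
python3 -c "
from station import workorder
print(workorder.hand_in())"
```

```text
the job is handed in; nothing more can be done
None
```

The job is handed in (the hand-in returned no verdict): the final pictures show all toggles off, the isolator back on, all five bobbins flat on the tray floor, and the flask, screwdriver and carton where they were.

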